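Stand the tipped spice jars up in their rack

TASK

Two jars in the spice rack, one with a red cap and one with a dark brown cap, have tipped over onto the wire dividers. Stand both upright on the floor of the rack, each in the middle of its gap between the standing jar on its right and the wire divider it now leans on, and let go. Leave the two green-capped jars and the yellow-capped one standing where they are, and do not let a jar fall out of the rack.

Things in the scene. Friction and masses are not known exactly. Their poses are not given: they have to be found in the camera images.
- rack: fixed wooden spice rack: a lane 490 mm long (its y, to the robot's left) and 80 mm deep (its x, away from the robot), yaw within 10 degrees. Origin on the worktop under its middle; floor 8 mm, front lip 20, back lip 30, end panels 55 mm above it. Two upright steel wire loops (dividers, 7 mm wire, 35 mm wide in x, tops at 64 mm) stand mid-depth at y = +142 and -58 mm
- gap_left (a point): middle of the left gap (+y half) on the lane floor: 100 mm to the left of the rack's origin, 42 mm to the right of the left wire divider; the neighbours on both sides stand about 100 mm away. Above and behind the rack hangs a wall cabinet (front 0.59 m ahead of the robot base, underside 0.44 m above the worktop): keep the arm in front of it
- gap_right (a point): middle of the right gap (-y half) on the lane floor: 100 mm to the right of the rack's origin, 42 mm to the right of the right wire divider; the neighbours on both sides stand about 100 mm away
- red_cap_jar_center (a point): centre (half-way up) of the tipped spice jar with a red cap, 45 mm wide, 108 mm tall (cap: top 20 mm), 0.1 to 0.2 kg. z runs from foot to cap. It starts in either gap, leaning along the lane at about 45 degrees: foot on the rack's floor, cap up and to the left (rack's +y), its side on top of that gap's divider. Can be gripped across its width anywhere
- dark_cap_jar_center (a point): centre (half-way up) of the tipped spice jar with a dark brown cap, 44 mm wide, 108 mm tall (cap: top 20 mm), 0.1 to 0.2 kg. z runs from foot to cap. It starts in either gap, leaning along the lane at about 45 degrees: foot on the rack's floor, cap up and to the left (rack's +y), its side on top of that gap's divider. Can be gripped across its width anywhere
- green_cap_jar_center (a point): centre (half-way up) of the glass spice jar with a green cap that has a dark blue top, 44 mm wide, 100 mm tall; stands in the lane as a neighbour (left, middle or right place varies); must stay as it is. z is up.
- yellow_cap_jar_center (a point): centre (half-way up) of the glass spice jar with a yellow cap, 42 mm wide, 106 mm tall; stands in the lane as a neighbour (left, middle or right place varies); must stay as it is. z is up.
- tan_top_jar_center (a point): centre (half-way up) of the glass spice jar with a green cap that has a tan top, 44 mm wide, 99 mm tall; stands in the lane as a neighbour (left, middle or right place varies); must stay as it is. z is up.
Not all that is in view belongs to the job. What is shaped like the part that bears red_cap_jar_center but orange or pink is not meant.

How it is judged:
By the outcome, as a careful person would: the job done as asked, in the order asked, and still so for the second after the job is handed in, with the robot touching nothing.
It also fails if it takes over 56 s, if anything falls off the work surface, if the arm or the gripper's body presses on something with over 40 N, if the wrist force passes 120 N, or if a joint passes its speed limit or range.

ROBOT

A 7-joint arm with a two-finger parallel gripper is mounted at the origin on a cart in front of the work surface, level with it; the furniture and walls round the work are solid. World frame = base frame: x ahead of the robot, y to its left, z up, the work surface at z = 0. Lengths are in mm, angles in rad, forces in N, time in s.
With the tool pointing down it reaches from about 425 to 825 mm from the base axis. Payload 3.6 kg.
Tool frame: the origin (TCP) lies at the very end of the fingers, on their centre line; the grasp point (between the pads) lies 19 mm behind it; z points along the fingers, y is the direction in which the jaws open and shut (so a half turn about z gives the same grasp; the last joint's range is limited). The gripper opens to 85 mm and grips with 20 to 120 N. Pads are 22 mm wide; open, the fingers measure 114 mm over their backs; the gripper's body (76 mm by 85 mm) begins 54 mm behind the grasp point. The pads swing forward as they close: fully open they stand 13 mm farther back than shut.
Start: joints at [-1.337, 0.615, -0.013, 1.423, 0.008, 1.103, -0.04], TCP at [167.572, 627.999, 231.297] pointing down, gripper open.
Joint ranges: [-3.12, 3.12], [-0.3, 2.06], [-1.34, 1.32], [0.26, 2.42], [-1.36, 4.5], [0.01, 1.98], [-2.84, 2.84]. Speed limits (rad/s): [2.79, 2.79, 3.14, 3.14, 3.14, 3.14, 3.14].

INTERFACE

Orientations are given as a rotation vector (axis times angle).
In Python, from workcell import ctrl gives the robot as it stands. The module is installed in compiled form; this text tells all that it offers.
- The arm moves only by the tool send_rows, never from a script. Its argument "commands" is a list of rows, each an object with "dp": the shift along the tool's x, y, z in mm, a list of three; "roll": the turn about the tool's z in degrees; "grip": the closure, from 0 (fully open) to 1 (shut). A call has 1 to 12 rows; each row shifts and turns the pose as measured when the row begins, along the tool's axes as they then stand; what a row does not reach is not made up. A row lasts 1/12 s, in which the tool goes at most 41.7 mm and 7.16 degrees, less where a joint would pass 70% of its speed; a pose out of reach is approached as far as the arm can. A call with a gripper value outside its range is refused whole. The fingers move at their own pace and stop on an object; "squeeze" is the grip in N (left out, the last holds). Time passes only in rows, so rows that do not move let the fingers close. It gives the time, the measured TCP pose, the force and the opening at its end, in the units of the state.
- ctrl.get_obs(): the state, without advancing time (a new reading comes with each control period).
- ctrl.get_image(name): name is "scene" or "top" or "wrist"; returns the picture (400x640x3 uint8, red, green, blue); there is no depth.
- ctrl.camera_model(name): a dict with "fovy" (degrees; the focal length in pixels is half the picture's height over the tangent of half this angle, whatever the lens; pixels are square), "cx", "cy" (the principal point, pixels), "view" (4x4, takes a point from world to camera coordinates); the wrist camera has in their place "hand_eye" (4x4, takes a point from camera to tool coordinates, whose origin is the TCP and whose axes are the flange's). Camera axes: x right, y up, looking along -z (the intrinsics and any distortion apply to the point x, -y, -z); pixel columns grow to the right and rows downward; lengths in mm; the calibration is good to about 2 mm. A picture is of the moment at which its call begins: read the wrist's pose just before it. camera_model takes no time and is no camera call.
- ctrl.hand_in(): hands the job in, once; it reports no verdict.
Trained networks look in the newest picture that a camera, given by its name, has taken for a name from the list of things; names that differ only in an ending like _2 or _b are one class to them, and where a whole thing is asked for, a point or a joint stands for the part that bears it (a point fixed in the world has none). Each returns a list of dicts, best first, with "p" (0 to 1); they miss things now and then, are a little off and sometimes report something else, mostly with a low value. They report only what shows in the picture. A call takes as long as a camera call. They do not tell look-alikes from the thing itself.
- ctrl.look_for(camera, label): "at" ([column, row] in pixels, amid what is visible of it).
- ctrl.cut_out(camera, label): "region" (400x640 bool, what is visible of it) and "at" ([column, row] in pixels, amid what is visible of it).
- ctrl.mark_of(camera, label): "at" ([column, row] in pixels: a listed point, or the origin of a listed thing).
The state is a dict: "time": time; "joints": joint angles; "joint_vel": joint speeds; "joint_efforts": joint torques, N m; "position": TCP position; "ee_rot": TCP orientation; "ft_force": force on the tool from outside, world axes, zero at the start; "wrist_torque": the same for the moment, N m; "gripper_width": opening from 0.0 (shut) to 1.0 (fully open).
Only numpy, scipy, OpenCV 4.12 (cv2) and the standard library are available. Lean on these libraries where they do the work, as an engineer would, in place of code of your own. Each camera call takes 0.05 s, during which the arm holds its last target.

## Working session

There is one attempt and no reset: what is moved stays moved. The work goes in short steps, Python scripts to look and compute and a tool call to move; the robot and the scene stay as the last step left them, time stands still between calls to the robot, and variables do not carry over. Pictures are saved under pics/ and viewed, and the job is handed in when it is done.

Besides the shell and the picture viewer there is one more tool, called after "Call:" as name(argument=value, ...), one argument or row to a line, values as JSON. send_rows: Moves the arm, as the interface text tells. Its arguments: {"type":"object","properties":{"commands":{"type":"array"},"squeeze":{"type":"number"}},"required":["commands"]}

```bash
mkdir -p pics; python3 - <<'E'
from workcell import ctrl
import cv2,numpy as np
o=ctrl.get_obs();print(o)
for n in ["scene","top","wrist"]:
    im=ctrl.get_image(n);cv2.imwrite(f"pics/{n}0.png",im[:,:,::-1]);m=ctrl.camera_model(n);print(n,m)
E
```

```text
{'time': 0.0, 'joints': array([-1.3364848 ,  0.61590458, -0.01258288,  1.42493618,  0.0080797 ,
        1.10338272, -0.04039884]), 'joint_vel': array([ 0.0003289 , -0.00101218,  0.0020278 ,  0.00042324,  0.00163945,
        0.00166512,  0.00045426]), 'joint_efforts': array([-6.15101681e-05, -4.69223642e+01,  2.58888295e-01, -1.71034992e+01,
        9.83070029e-03,  9.77143500e-03, -1.22880895e-06]), 'position': array([167.4155794 , 627.2666483 , 230.13537655]), 'ee_rot': array([-0.40843372, -3.11462747,  0.00402678]), 'ft_force': array([ 0.42380803, -0.81513674, -0.51317331]), 'wrist_torque': array([ 0.03277265,  0.02648539, -0.01208707]), 'gripper_width': 1.0024894446761434}
scene {'fovy': 50.44244022223242, 'cx': 321.983765347801, 'cy': 199.06601294925585, 'view': array([[ 8.09474129e-01, -5.87148782e-01,  2.81817709e-03,
        -5.09210182e+02],
       [ 4.44188676e-01,  6.15506643e-01,  6.51036092e-01,
        -1.54093863e+02],
       [-3.83989655e-01, -5.25745071e-01,  7.59041544e-01,
        -1.23493038e+03],
       [ 0.00000000e+00,  0.00000000e+00,  0.00000000e+00,
         
[... 190 characters left out ...]
+02],
       [ 9.95134622e-01, -2.16039757e-02,  9.61267523e-02,
        -4.80788649e+02],
       [-9.63849741e-02, -1.12447876e-02,  9.95280609e-01,
        -1.54525369e+03],
       [ 0.00000000e+00,  0.00000000e+00,  0.00000000e+00,
         1.00000000e+00]])}
wrist {'fovy': 66.3001142650588, 'cx': 314.5000746403318, 'cy': 201.34276552107673, 'hand_eye': array([[-2.68102428e-04,  9.65960477e-01,  2.58689552e-01,
         6.54290191e+01],
       [ 9.99999955e-01,  2.24852109e-04,  1.96777047e-04,
         4.45165771e-01],
       [ 1.31911959e-04,  2.58689593e-01, -9.65960495e-01,
        -1.42029809e+02],
       [ 0.00000000e+00,  0.00000000e+00,  0.00000000e+00,
         1.00000000e+00]])}
```

View pics/scene0.png

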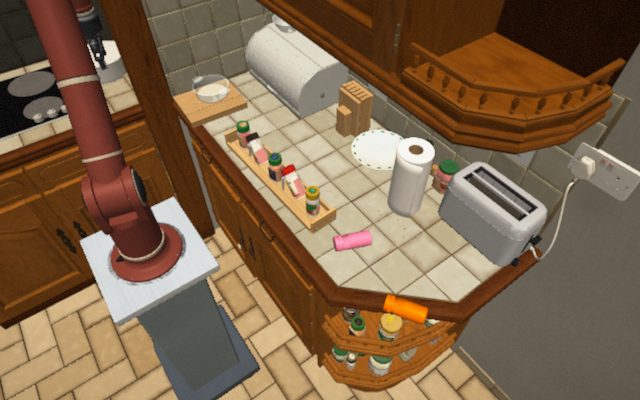

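View pics/top0.png

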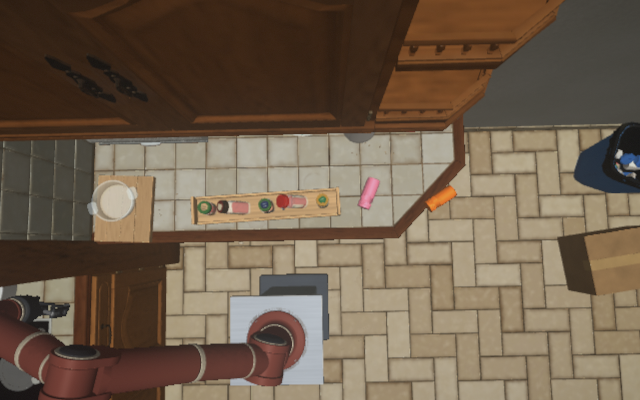

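View pics/wrist0.png

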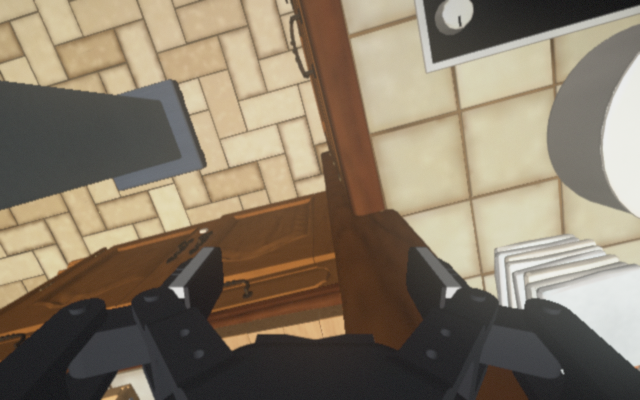

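```bash
cat > h.py <<'E'
import numpy as np,cv2
from scipy.spatial.transform import Rotation as R
from workcell import ctrl
def model(n,obs=None):
    m=ctrl.camera_model(n); f=200/np.tan(np.radians(m['fovy']/2))
    if n=='wrist':
        T=np.eye(4);T[:3,:3]=R.from_rotvec(obs['ee_rot']).as_matrix();T[:3,3]=obs['position']
        V=np.linalg.inv(T@m['hand_eye'])
    else: V=m['view']
    return f,m['cx'],m['cy'],V
def proj(M,P):
    f,cx,cy,V=M;P=np.atleast_2d(P);c=P@V[:3,:3].T+V[:3,3]
    return np.c_[cx+f*c[:,0]/-c[:,2],cy-f*c[:,1]/-c[:,2]]
def ray(M,uv):
    f,cx,cy,V=M;d=np.array([(uv[0]-cx)/f,-(uv[1]-cy)/f,-1.]);Ri=V[:3,:3].T
    return -Ri@V[:3,3],Ri@d
def onz(M,uv,z):
    o,d=ray(M,uv);return o+d*(z-o[2])/d[2]
def crop(im,x0,y0,x1,y1,s,fn):
    cv2.imwrite(fn,cv2.resize(im[y0:y1,x0:x1,::-1],None,fx=s,fy=s,interpolation=cv2.INTER_CUBIC))
E
python3 - <<'E'
from h import *
s=cv2.imread('pics/scene0.png')[:,:,::-1];t=cv2.imread('pics/top0.png')[:,:,::-1]
crop(t,180,170,380,240,4,'pics/tc.png');crop(s,210,100,350,240,5,'pics/sc.png')
M=model('top')
for uv in [(192,197),(339,188),(341,214),(193,223)]: print(uv,onz(M,uv,40).round())
for l in ['red_cap_jar_center','dark_cap_jar_center','green_cap_jar_center','yellow_cap_jar_center','tan_top_jar_center','rack','gap_left','gap_right']:
    for c in ['top','scene']:
        print(l,c,[(np.round(d['at'],1),round(d['p'],2)) for d in ctrl.mark_of(c,l)][:3])
E
```

```text
(192, 197) [496. 280.  40.]
(339, 188) [ 516. -229.   40.]
(341, 214) [ 426. -234.   40.]
(193, 223) [406. 276.  40.]
red_cap_jar_center top [(array([367.9, 195.5]), 0.98), (array([292.5, 201.2]), 0.86), (array([442. , 200.8]), 0.73)]
red_cap_jar_center scene [(array([293.5, 184.9]), 0.93), (array([350.2, 239.8]), 0.93), (array([405.9, 308.2]), 0.81)]
dark_cap_jar_center top [(array([231.4, 206.9]), 0.74)]
dark_cap_jar_center scene [(array([256.9, 148.3]), 0.78), (array([242.6, 133. ]), 0.42)]
green_cap_jar_center top [(array([261.6, 201.6]), 0.48)]
green_cap_jar_center scene [(array([275.7, 168.8]), 0.88)]
yellow_cap_jar_center top [(array([321.2, 201.1]), 0.56)]
yellow_cap_jar_center scene [(array([315.8, 201.5]), 0.57)]
tan_top_jar_center top [(array([208.1, 208.1]), 0.67)]
tan_top_jar_center scene [(array([243.5, 132.9]), 0.76)]
rack top [(array([268. , 204.6]), 0.68), (array([293.3, 203.5]), 0.59)]
rack scene [(array([281.7, 180.9]), 0.87)]
gap_left top [(array([238.7, 207.6]), 0.93)]
gap_left scene []
gap_right top [(array([294.6, 201.2]), 0.81)]
gap_right scene [(array([297.4, 196. ]), 0.59), (array([312.3, 203.2]), 0.52)]
```

```bash
ls
```

```text
h.py
pics
```

View pics/tc.png

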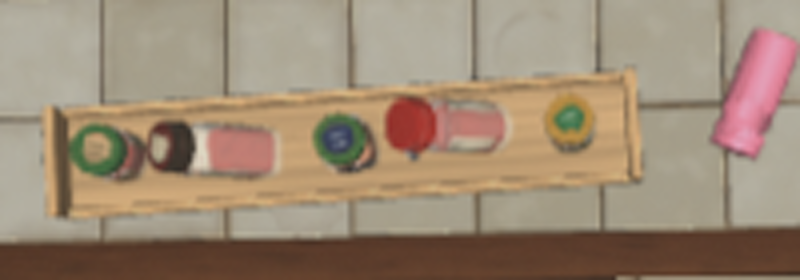

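View pics/sc.png

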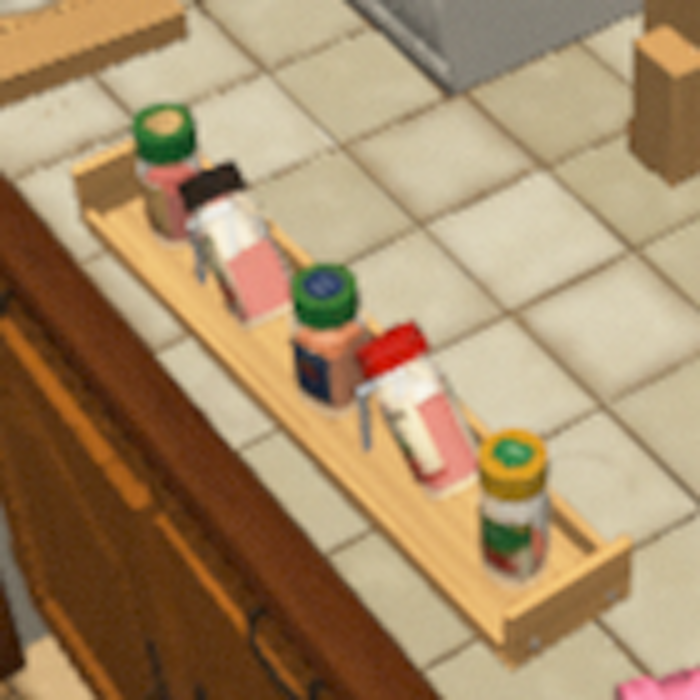

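```bash
python3 - <<'E'
from h import *
s=cv2.imread('pics/scene0.png')[:,:,::-1]
crop(s,60,0,260,260,3,'pics/sl.png')
M=model('top');S=model('scene')
for uv in [(180,240),(180,262),(90,268),(92,242)]:
  for z in (0,300): print(uv,z,onz(M,uv,z).round())
print('scene post', onz(S,(210,240),0).round())
o=ctrl.get_obs();print(R.from_rotvec(o['ee_rot']).as_matrix().round(3))
from scipy.optimize import least_squares
def tri(a,b):
    f=lambda P:np.r_[proj(M,P)[0]-a,proj(S,P)[0]-b]
    r=least_squares(f,[460,0,50]);return r.x.round(1),np.abs(r.fun).max().round(2)
t=lambda x,y:np.array([180+x/4-.375,170+y/4-.375]);c=lambda x,y:np.array([210+x/5-.4,100+y/5-.4])
print('tan top',tri(t(96,146),c(166,122)));print('blue',tri(t(340,139),c(325,285)));print('yel',tri(t(569,120),c(513,453)))
print('red cap',tri(t(409,125),c(397,347)));print('dark cap',tri(t(170,147),c(214,185)))
print('rack RR corner',tri(t(630,72),c(629,546)),'RF',tri(t(636,178),c(510,630)))
for nm,p in [('red',(456.,)),]:pass
for P in ([600,0,440],): print(proj(S,P))
E
```

```text
(180, 240) 0 [349. 333.   0.]
(180, 240) 300 [345. 235. 300.]
(180, 262) 0 [272. 332.   0.]
(180, 262) 300 [282. 234. 300.]
(90, 268) 0 [257. 649.   0.]
(90, 268) 300 [271. 490. 300.]
(92, 242) 0 [348. 644.   0.]
(92, 242) 300 [344. 487. 300.]
scene post [168. -69.   0.]
[[-0.966  0.258 -0.   ]
 [ 0.258  0.966 -0.   ]
 [ 0.    -0.    -1.   ]]
tan top (array([456.5, 220.3, 108.9]), np.float64(0.12))
blue (array([458. ,  18.4, 112. ]), np.float64(0.02))
yel (array([ 469.6, -170.2,  116.8]), np.float64(0.13))
red cap (array([472. , -37.6,  93.9]), np.float64(0.6))
dark cap (array([456.9, 162.4,  93.3]), np.float64(0.27))
rack RR corner (array([ 516.5, -222.7,   49.7]), np.float64(0.19)) RF (array([ 426.3, -226. ,   39.4]), np.float64(0.26))
[[313.61956039  49.36135419]]
```

View pics/sl.png

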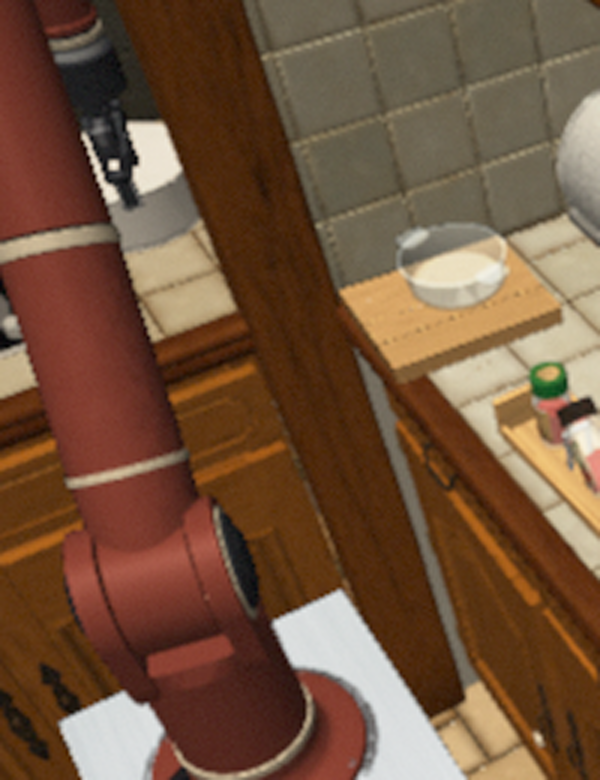

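```bash
python3 - <<'E'
from h import *
M=model('top');S=model('scene')
for z in (-900,-850,-800): print(z,[onz(M,p,z).round() for p in [(180,240),(180,262)]],[onz(S,(60+a/3,b/3),z).round() for a,b in [(463,690),(430,720),(360,590)]])
t=cv2.imread('pics/top0.png')[:,:,::-1]
crop(t,0,200,220,390,3,'pics/tl.png')
print('camtop',ray(M,(0,0))[0])
E
```

```text
-900 [array([ 362.,  628., -900.]), array([ 241.,  627., -900.])] [array([ 358.,  659., -900.]), array([ 277.,  633., -900.]), array([ 303., 1007., -900.])]
-850 [array([ 361.,  612., -850.]), array([ 243.,  611., -850.])] [array([ 349.,  620., -850.]), array([ 270.,  595., -850.]), array([ 296.,  959., -850.])]
-800 [array([ 360.,  596., -800.]), array([ 245.,  594., -800.])] [array([ 340.,  581., -800.]), array([ 263.,  556., -800.]), array([ 288.,  911., -800.])]
camtop [ 326.27413345 -186.18256476 1582.07445625]
```

View pics/tl.png

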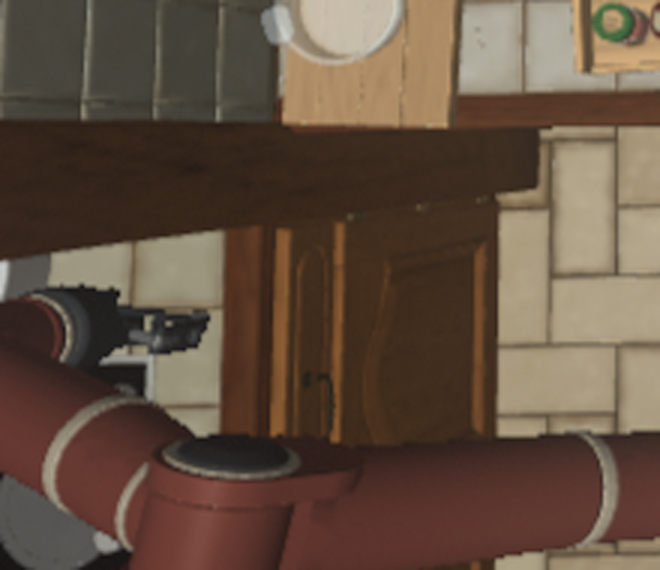

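Call:
send_rows(
  commands=[
    {"dp": [-10,-38,0],"roll": 0,"grip": 0},
    {"dp": [-10,-38,0],"roll": 0,"grip": 0},
    {"dp": [-10,-38,0],"roll": 0,"grip": 0},
    {"dp": [-10,-38,0],"roll": 0,"grip": 0},
    {"dp": [0,0,0],"roll": 7,"grip": 0},
    {"dp": [0,0,0],"roll": 7,"grip": 0},
    {"dp": [0,0,0],"roll": 7,"grip": 0},
    {"dp": [0,0,0],"roll": 7,"grip": 0},
    {"dp": [0,0,0],"roll": 7,"grip": 0},
    {"dp": [0,0,0],"roll": 7,"grip": 0},
    {"dp": [0,0,0],"roll": 7,"grip": 0},
    {"dp": [0,0,0],"roll": 7,"grip": 0},
  ],
  squeeze=20,
)

```text
time: 1.95
position: [165.5, 457.6, 227.3]
ee_rot: [1.846, 2.542, -0.012]
ft_force: [-0.3, -0.2, 0.3]
gripper_width: 0.996
```

Call:
send_rows(
  commands=[
    {"dp": [0,0,0],"roll": 7,"grip": 0},
    {"dp": [0,0,0],"roll": 7,"grip": 0},
    {"dp": [-25,32,0],"roll": 2,"grip": 0},
    {"dp": [-25,32,0],"roll": 0,"grip": 0},
    {"dp": [-25,32,0],"roll": 0,"grip": 0},
    {"dp": [-30,28,0],"roll": 0,"grip": 0},
    {"dp": [-30,28,0],"roll": 0,"grip": 0},
    {"dp": [-30,28,0],"roll": 0,"grip": 0},
    {"dp": [-30,28,0],"roll": 0,"grip": 0},
    {"dp": [-30,28,0],"roll": 0,"grip": 0},
    {"dp": [-30,28,0],"roll": 0,"grip": 0},
    {"dp": [-30,28,0],"roll": 0,"grip": 0},
  ],
)

```text
time: 2.95
position: [468.7, 193.0, 227.7]
ee_rot: [-2.15, -2.28, -0.007]
ft_force: [0.5, 1.6, 1.0]
gripper_width: 1.001
```

```bash
python3 - <<'E'
from h import *
o=ctrl.get_obs();print(o['time'],o['position'].round(1),o['ee_rot'].round(3),o['joints'].round(2))
print(R.from_rotvec(o['ee_rot']).as_matrix().round(3))
im=ctrl.get_image('wrist');cv2.imwrite('pics/w1.png',im[:,:,::-1])
E
```

```text
2.95 [468.7 193.  227.7] [-2.15  -2.28  -0.007] [-0.69  0.42  0.38  1.84 -0.2   0.92 -0.16]
[[-0.059  0.998 -0.003]
 [ 0.998  0.059  0.009]
 [ 0.009 -0.002 -1.   ]]
```

View pics/w1.png

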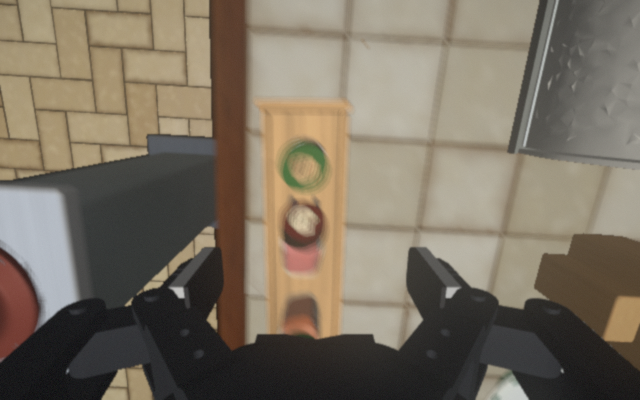

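Call:
send_rows(
  commands=[
    {"dp": [-30,-6,0],"roll": 1,"grip": 0},
    {"dp": [-10,-2,0],"roll": 0,"grip": 0},
    {"dp": [0,0,0],"roll": 0,"grip": 0},
    {"dp": [0,0,0],"roll": 0,"grip": 0},
  ],
)

```text
time: 3.33
position: [473.8, 136.3, 229.1]
ee_rot: [2.202, 2.231, 0.013]
ft_force: [-0.6, 0.3, -0.5]
gripper_width: 1.0
```

```bash
python3 - <<'E'
from h import *
o=ctrl.get_obs();print(o['time'],o['position'].round(1),o['ee_rot'].round(3),o['joints'].round(2))
print(R.from_rotvec(o['ee_rot']).as_matrix().round(3))
im=ctrl.get_image('wrist');cv2.imwrite('pics/w2.png',im[:,:,::-1])
np.save('o2.npy',o,allow_pickle=True)
crop(im,210,60,420,360,2,'pics/w2c.png')
M=model('wrist',o)
r=np.radians(2);ex=np.array([np.cos(r),np.sin(r),0]);ey=np.array([-np.sin(r),np.cos(r),0])
O=np.array([462,20,0]);
for n,l in [('LB',(40,245,55)),('LF',(-40,245,55)),('gapL',(0,100,8)),('wireL',(0,142,64)),('jar200',(0,200,107))]:
    print(n,proj(M,O+ex*l[0]+ey*l[1]+[0,0,l[2]]).round(1))
E
```

```text
3.3333 [473.8 136.3 229.1] [2.202 2.231 0.013] [-0.61  0.39  0.4   1.89 -0.19  0.89 -0.11]
[[-0.013  1.     0.011]
 [ 1.     0.013  0.001]
 [ 0.     0.011 -1.   ]]
LB [[335.1  49.3]]
LF [[250.3  51.1]]
gapL [[299.8 189.2]]
wireL [[296.3 160.6]]
jar200 [[291.2  96.5]]
```

View pics/w2c.png

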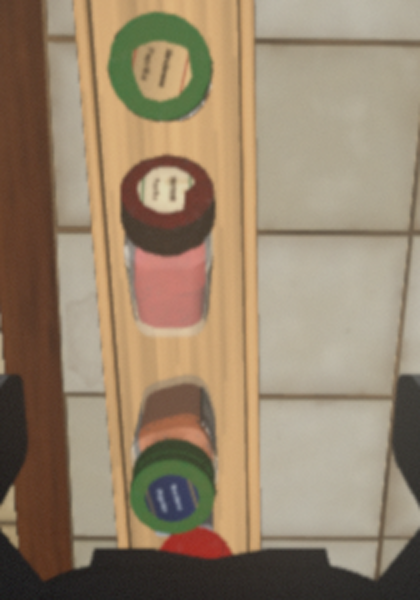

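```bash
python3 - <<'E'
from h import *
o=np.load('o2.npy',allow_pickle=True).item();M=model('wrist',o)
w=lambda x,y:(210+x/2-.25,60+y/2-.25)
print('tan',onz(M,w(160,67),107).round(1),'tan left/right edges',[onz(M,w(x,67),105).round(1) for x in(108,212)])
print('blue',onz(M,w(172,497),108).round(1))
for z in (92,97,102): print('captop ctr',z,onz(M,w(167,187),z).round(1))
for z in (35,39,43): print('bottom right edge',z,onz(M,w(168,334),z).round(1))
for x,y,z in [(124,210,95),(213,210,95),(131,330,24),(206,330,24)]:print(x,y,onz(M,w(x,y),z).round(1))
from scipy.optimize import least_squares
# fit plane lean: y0 contact, theta; u axis
# features in image rows (col fixed): cap top centre, top disk far edge, near (right top) edge of disk, bottom right edge
D=44;H=108
def pts(p):
    x,y,th=p[0],p[1],p[2];u=np.array([0,np.sin(th),np.cos(th)]);v=np.array([0,-np.cos(th),np.sin(th)]) # v: to right & up
    c=np.array([x,y,8.]);
    return np.array([c+u*H+v*D/2,c+u*H+v*D,c+u*H,c+v*D*.95])
obs=np.array([w(167,187),w(168,228),w(166,156),w(168,334)])
f=lambda p:(proj(M,pts(p))-obs).ravel()
r=least_squares(f,[460,100,.8]);print(r.x,np.degrees(r.x[2]),r.fun.round(1));print(pts(r.x).round(1))
E
```

```text
tan [453.8 222.4 107. ] tan left/right edges [array([432.4, 222.2, 105. ]), array([475.1, 222.8, 105. ])]
blue [458.2  22.9 108. ]
captop ctr 92 [455.6 172.2  92. ]
captop ctr 97 [455.9 172.7  97. ]
captop ctr 102 [456.2 173.3 102. ]
bottom right edge 35 [452.5  81.3  35. ]
bottom right edge 39 [452.7  82.8  39. ]
bottom right edge 43 [453.   84.2  43. ]
124 210 [436.3 162.   95. ]
213 210 [476.5 162.4  95. ]
131 330 [429.8  79.7  24. ]
206 330 [474.6  80.1  24. ]
[455.49467402 110.27288049   0.79771926] 45.70594670163981 [-0.6  0.8 -2.   0.7  0.8 -2.3  2.5  1.1]
[[455.5 172.2  99.2]
 [455.5 156.8 114.9]
 [455.5 187.6  83.4]
 [455.5  81.1  37.9]]
```

Call:
send_rows(
  commands=[
    {"dp": [15,-18,0],"roll": -1,"grip": 0},
    {"dp": [0,0,0],"roll": 0,"grip": 0},
    {"dp": [0,0,30],"roll": 0,"grip": 0},
    {"dp": [0,0,30],"roll": 0,"grip": 0},
    {"dp": [0,0,30],"roll": 0,"grip": 0},
    {"dp": [0,0,20],"roll": 0,"grip": 0},
    {"dp": [0,0,0],"roll": 0,"grip": 0},
    {"dp": [0,0,0],"roll": 0,"grip": 0},
  ],
)

```text
time: 4.05
position: [457.0, 169.5, 117.6]
ee_rot: [2.152, 2.281, 0.034]
ft_force: [0.1, 0.4, 0.7]
gripper_width: 1.001
```

```bash
python3 - <<'E'
from h import *
o=ctrl.get_obs();print(o['time'],o['position'].round(1))
print(R.from_rotvec(o['ee_rot']).as_matrix().round(3))
im=ctrl.get_image('wrist');cv2.imwrite('pics/w3.png',im[:,:,::-1])
E
```

```text
4.05 [457.  169.5 117.6]
[[-0.059  0.998  0.019]
 [ 0.998  0.058  0.012]
 [ 0.011  0.02  -1.   ]]
```

View pics/w3.png

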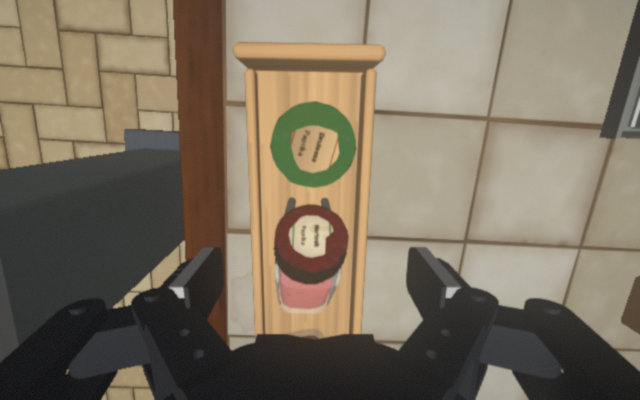

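Call:
send_rows(
  commands=[
    {"dp": [-15,-1,0],"roll": 1,"grip": 0},
    {"dp": [0,0,0],"roll": 0,"grip": 0},
    {"dp": [0,0,0],"roll": 0,"grip": 0},
  ],
)

```text
time: 4.35
position: [458.9, 157.9, 121.1]
ee_rot: [2.165, 2.266, 0.046]
ft_force: [-0.2, 0.8, 0.5]
gripper_width: 1.001
```

```bash
cat > st.py <<'E'
from h import *
o=ctrl.get_obs();m=R.from_rotvec(o['ee_rot']).as_matrix()
print(round(o['time'],2),o['position'].round(1),'yaw',np.degrees(np.arctan2(m[1,1],m[0,1])).round(2),'z',m[:,2].round(3),'vel',np.abs(o['joint_vel']).max().round(3),'F',o['ft_force'].round(1),'w',round(o['gripper_width'],3))
E
python3 st.py
```

```text
4.35 [458.9 157.9 121.1] yaw 2.61 z [ 0.025  0.017 -1.   ] vel 0.03 F [-0.2  0.8  0.5] w 1.001
```

Call:
send_rows(
  commands=[
    {"dp": [-7,-4,20],"roll": 0,"grip": 0},
    {"dp": [0,0,20],"roll": 0,"grip": 0},
    {"dp": [0,0,12],"roll": 0,"grip": 0},
    {"dp": [0,0,0],"roll": 0,"grip": 0},
    {"dp": [0,0,0],"roll": 0,"grip": 0},
  ],
)

```text
time: 4.77
position: [462.6, 157.2, 73.9]
ee_rot: [2.155, 2.267, 0.073]
ft_force: [1.2, -0.5, 0.4]
gripper_width: 0.997
```

```bash
python3 st.py; python3 st.py
```

```text
4.77 [462.6 157.2  73.9] yaw 2.87 z [ 0.041  0.025 -0.999] vel 0.007 F [ 1.2 -0.5  0.4] w 0.997
4.77 [462.6 157.2  73.9] yaw 2.87 z [ 0.041  0.025 -0.999] vel 0.007 F [ 1.2 -0.5  0.4] w 0.997
```

Call:
send_rows(
  commands=[
    {"dp": [-6,-6,0],"roll": 0,"grip": 0},
    {"dp": [0,0,0],"roll": 0,"grip": 0},
    {"dp": [-1,-2,7],"roll": 0,"grip": 0},
    {"dp": [0,0,6],"roll": 0,"grip": 0},
    {"dp": [0,0,0],"roll": 0,"grip": 0},
  ],
)

```text
time: 5.18
position: [457.3, 151.5, 63.4]
ee_rot: [2.151, 2.267, 0.085]
ft_force: [-0.0, -0.5, 0.5]
gripper_width: 1.0
```

```bash
python3 st.py; python3 - <<'E'
from h import *
im=ctrl.get_image('wrist');cv2.imwrite('pics/w4.png',im[:,:,::-1])
im=ctrl.get_image('scene');crop(im,180,60,360,240,4,'pics/s4.png')
E
```

```text
5.18 [457.3 151.5  63.4] yaw 2.98 z [ 0.049  0.029 -0.998] vel 0.018 F [-0.  -0.5  0.5] w 1.0
```

View pics/w4.png

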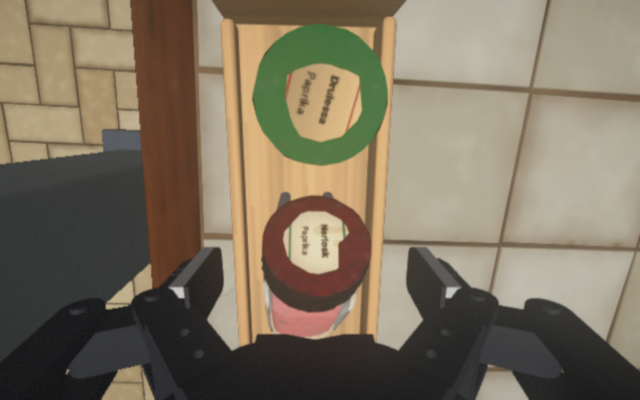

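View pics/s4.png

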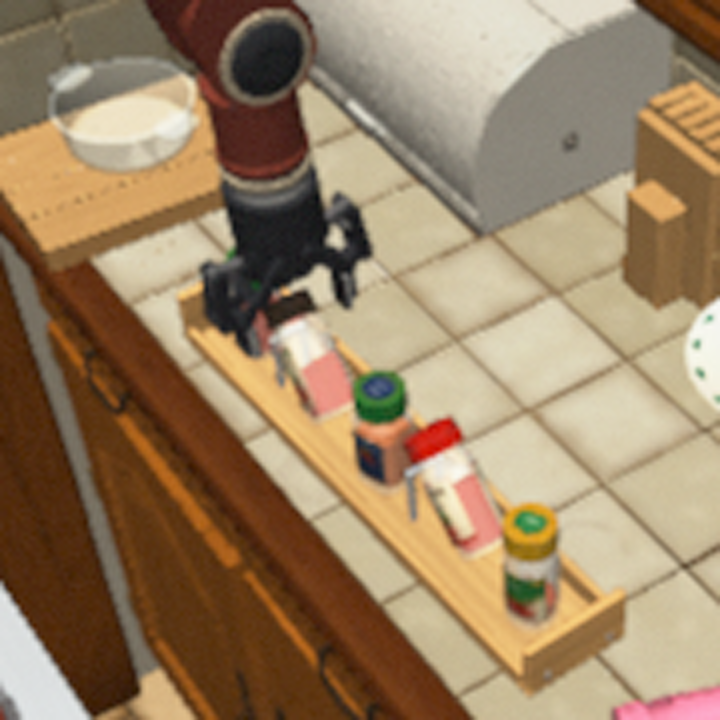

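Call:
send_rows(
  commands=[
    {"dp": [0,-1,5],"roll": 0,"grip": 0},
    {"dp": [0,0,0],"roll": 0,"grip": 0.3},
    {"dp": [0,0,0],"roll": 0,"grip": 0.6},
    {"dp": [0,0,0],"roll": 0,"grip": 0.6},
    {"dp": [0,0,0],"roll": 0,"grip": 0.8},
    {"dp": [0,0,0],"roll": 0,"grip": 0.8},
    {"dp": [0,0,0],"roll": 0,"grip": 0.8},
  ],
  squeeze=20,
)

```text
time: 5.87
position: [456.8, 151.5, 58.2]
ee_rot: [2.151, 2.267, 0.085]
ft_force: [-0.6, -0.2, -0.6]
gripper_width: 0.521
```

```bash
python3 st.py
```

```text
5.87 [456.8 151.5  58.2] yaw 2.97 z [ 0.049  0.029 -0.998] vel 0.002 F [-0.6 -0.2 -0.6] w 0.521
```

Call:
send_rows(
  commands=[
    {"dp": [-5,0,-3],"roll": 0,"grip": 0.8},
    {"dp": [-5,0,-2],"roll": 0,"grip": 0.8},
    {"dp": [-5,0,-2],"roll": 0,"grip": 0.8},
    {"dp": [-5,0,-1],"roll": 0,"grip": 0.8},
    {"dp": [-5,0,-1],"roll": 0,"grip": 0.8},
    {"dp": [-5,0,-1],"roll": 0,"grip": 0.8},
    {"dp": [0,0,0],"roll": 0,"grip": 0.8},
  ],
)

```text
time: 6.45
position: [457.4, 117.0, 68.0]
ee_rot: [2.152, 2.265, 0.082]
ft_force: [-0.1, -0.6, -2.4]
gripper_width: 0.502
```

```bash
python3 st.py; python3 - <<'E'
from h import *
im=ctrl.get_image('wrist');cv2.imwrite('pics/w5.png',im[:,:,::-1])
im=ctrl.get_image('scene');crop(im,200,80,320,200,5,'pics/s5.png')
E
```

```text
6.45 [457.4 117.   68. ] yaw 2.9 z [ 0.048  0.027 -0.998] vel 0.014 F [-0.1 -0.6 -2.4] w 0.502
```

View pics/w5.png

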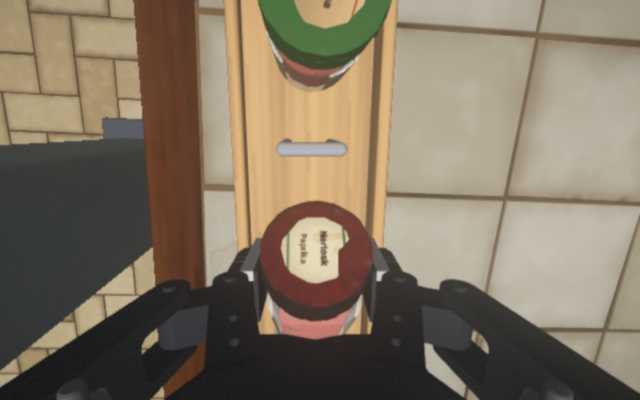

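View pics/s5.png

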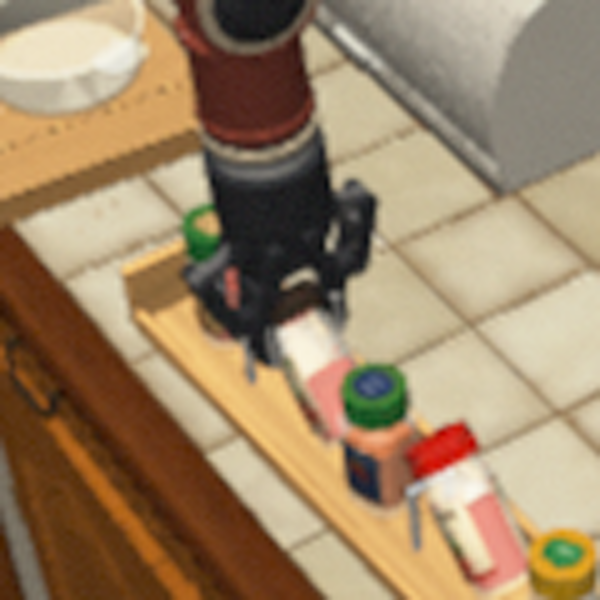

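Call:
send_rows(
  commands=[
    {"dp": [4,0,-6],"roll": 0,"grip": 0.8},
    {"dp": [6,0,-15],"roll": 0,"grip": 0.8},
    {"dp": [0,0,-20],"roll": 0,"grip": 0.8},
    {"dp": [0,0,-20],"roll": 0,"grip": 0.8},
    {"dp": [0,0,-20],"roll": 0,"grip": 0.8},
    {"dp": [0,0,-20],"roll": 0,"grip": 0.8},
    {"dp": [0,0,-10],"roll": 0,"grip": 0.8},
    {"dp": [0,0,-5],"roll": 0,"grip": 0.8},
    {"dp": [0,0,0],"roll": 0,"grip": 0.8},
  ],
  squeeze=30,
)

```text
time: 7.3
position: [448.4, 131.3, 190.5]
ee_rot: [2.145, 2.28, 0.081]
ft_force: [-0.1, 0.2, -1.6]
gripper_width: 0.496
```

```bash
python3 st.py; python3 - <<'E'
from h import *
print(ctrl.get_obs()['joints'].round(2))
im=ctrl.get_image('wrist');crop(im,180,100,480,400,2,'pics/w6.png')
im=ctrl.get_image('scene');crop(im,200,60,320,200,4,'pics/s6.png')
E
```

```text
7.3 [448.4 131.3 190.5] yaw 3.46 z [ 0.042  0.031 -0.999] vel 0.012 F [-0.1  0.2 -1.6] w 0.496
[-0.57  0.38  0.35  2.03 -0.23  0.71 -0.03]
```

View pics/w6.png

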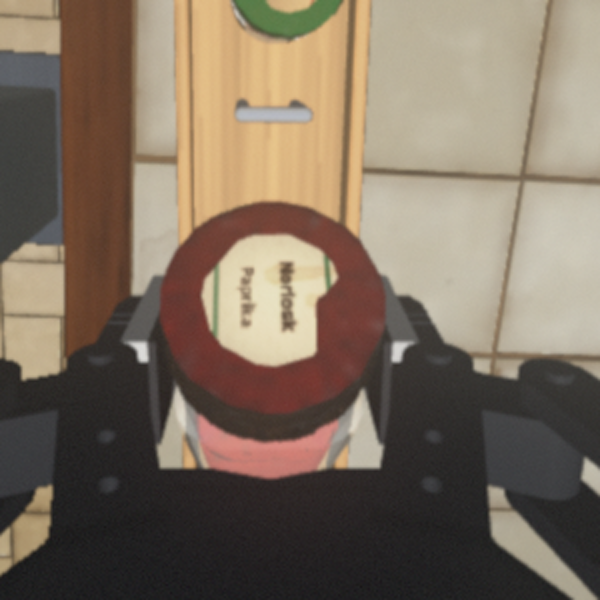

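View pics/s6.png

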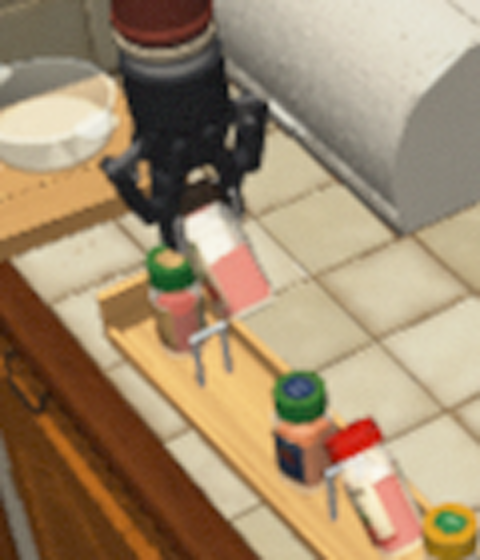

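Call:
send_rows(
  commands=[
    {"dp": [0,0,0],"roll": 7,"grip": 0.8},
    {"dp": [0,0,0],"roll": 7,"grip": 0.8},
    {"dp": [0,0,0],"roll": 7,"grip": 0.8},
    {"dp": [0,0,0],"roll": 7,"grip": 0.8},
    {"dp": [0,0,0],"roll": 7,"grip": 0.8},
    {"dp": [0,0,0],"roll": 7,"grip": 0.8},
    {"dp": [0,0,0],"roll": 7,"grip": 0.8},
    {"dp": [0,0,0],"roll": 7,"grip": 0.8},
    {"dp": [0,0,0],"roll": 7,"grip": 0.8},
    {"dp": [0,0,0],"roll": 7,"grip": 0.8},
    {"dp": [0,0,0],"roll": 7,"grip": 0.8},
    {"dp": [0,0,0],"roll": 7,"grip": 0.8},
  ],
)

```text
time: 8.4
position: [438.6, 130.1, 176.0]
ee_rot: [-3.117, -0.203, -0.022]
ft_force: [-0.2, -0.2, -2.2]
gripper_width: 0.498
```

```bash
python3 st.py; python3 - <<'E'
from h import *
print(ctrl.get_obs()['joints'].round(2))
E
```

```text
8.4 [438.6 130.1 176. ] yaw -82.55 z [ 0.013  0.018 -1.   ] vel 1.147 F [-0.2 -0.2 -2.2] w 0.498
[-0.86  0.48  0.77  2.06 -0.51  0.77 -1.22]
```

Call:
send_rows(
  commands=[
    {"dp": [0,0,-4],"roll": 7,"grip": 0.8},
    {"dp": [0,0,-4],"roll": 7,"grip": 0.8},
    {"dp": [0,0,-4],"roll": 7,"grip": 0.8},
    {"dp": [0,0,-4],"roll": 7,"grip": 0.8},
    {"dp": [0,0,-3],"roll": 7,"grip": 0.8},
    {"dp": [0,0,-2],"roll": 7,"grip": 0.8},
    {"dp": [0,0,-2],"roll": 7,"grip": 0.8},
    {"dp": [0,0,-2],"roll": 7,"grip": 0.8},
    {"dp": [0,0,0],"roll": 7,"grip": 0.8},
    {"dp": [0,0,0],"roll": 7,"grip": 0.8},
    {"dp": [0,0,0],"roll": 7,"grip": 0.8},
    {"dp": [0,0,0],"roll": 0,"grip": 0.8},
  ],
)

```text
time: 9.4
position: [429.5, 130.9, 188.5]
ee_rot: [2.547, -1.83, -0.017]
ft_force: [-0.3, -0.9, -2.0]
gripper_width: 0.498
```

```bash
python3 st.py; python3 - <<'E'
from h import *
print(ctrl.get_obs()['joints'].round(2))
E
```

```text
9.4 [429.5 130.9 188.5] yaw -161.41 z [-0.012  0.002 -1.   ] vel 0.067 F [-0.3 -0.9 -2. ] w 0.498
[-1.09  0.64  1.21  2.05 -0.74  0.99 -2.32]
```

Call:
send_rows(
  commands=[
    {"dp": [0,0,0],"roll": 7,"grip": 0.8},
    {"dp": [0,0,0],"roll": 5,"grip": 0.8},
    {"dp": [0,0,0],"roll": 3,"grip": 0.8},
    {"dp": [0,0,0],"roll": 0,"grip": 0.8},
    {"dp": [0,0,0],"roll": 0,"grip": 0.8},
  ],
)

```text
time: 9.82
position: [426.8, 131.1, 184.1]
ee_rot: [2.282, -2.135, -0.019]
ft_force: [0.6, 0.9, -1.9]
gripper_width: 0.498
```

```bash
python3 st.py; python3 - <<'E'
from h import *
print(ctrl.get_obs()['joints'].round(2))
im=ctrl.get_image('wrist');crop(im,80,0,560,400,1.5,'pics/w7.png')
im=ctrl.get_image('scene');crop(im,200,60,320,200,4,'pics/s7.png')
E
```

```text
9.82 [426.8 131.1 184.1] yaw -176.17 z [-0.02  -0.004 -1.   ] vel 0.017 F [ 0.6  0.9 -1.9] w 0.498
[-1.11  0.68  1.25  2.05 -0.77  1.02 -2.53]
```

View pics/w7.png

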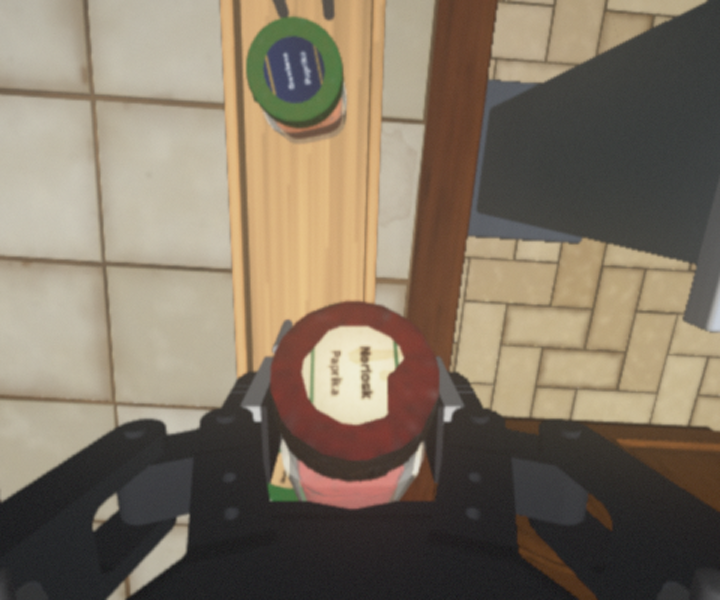

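View pics/s7.png

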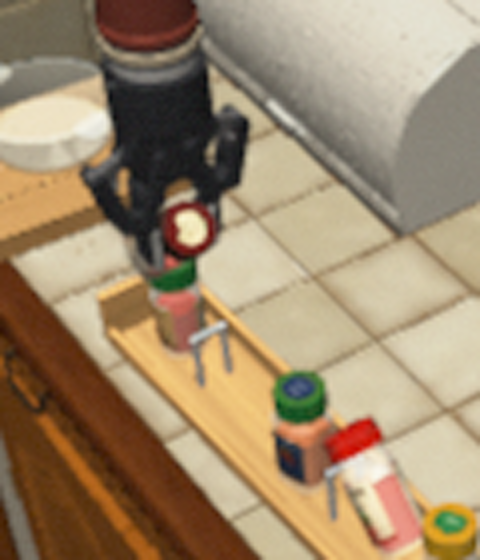

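Call:
send_rows(
  commands=[
    {"dp": [0,0,-3],"roll": -7,"grip": 0.8},
    {"dp": [0,0,-3],"roll": -7,"grip": 0.8},
    {"dp": [0,0,-3],"roll": -7,"grip": 0.8},
    {"dp": [0,0,0],"roll": -7,"grip": 0.8},
    {"dp": [0,0,0],"roll": -7,"grip": 0.8},
    {"dp": [0,0,0],"roll": -7,"grip": 0.8},
    {"dp": [0,0,0],"roll": -7,"grip": 0.8},
    {"dp": [0,0,0],"roll": -7,"grip": 0.8},
    {"dp": [0,0,0],"roll": -7,"grip": 0.8},
    {"dp": [0,0,0],"roll": -7,"grip": 0.8},
    {"dp": [0,0,0],"roll": -7,"grip": 0.8},
    {"dp": [0,0,0],"roll": -7,"grip": 0.8},
  ],
)

```text
time: 10.92
position: [427.2, 130.0, 194.3]
ee_rot: [3.138, -0.0, -0.026]
ft_force: [0.4, 0.1, -0.9]
gripper_width: 0.5
```

Call:
send_rows(
  commands=[
    {"dp": [0,0,0],"roll": -7,"grip": 0.8},
    {"dp": [0,0,0],"roll": -7,"grip": 0.8},
    {"dp": [0,0,0],"roll": -7,"grip": 0.8},
    {"dp": [0,0,0],"roll": -7,"grip": 0.8},
    {"dp": [0,0,0],"roll": -7,"grip": 0.8},
    {"dp": [0,0,0],"roll": -7,"grip": 0.8},
    {"dp": [0,0,0],"roll": -7,"grip": 0.8},
    {"dp": [0,0,0],"roll": -7,"grip": 0.8},
    {"dp": [0,0,0],"roll": -7,"grip": 0.8},
    {"dp": [0,0,0],"roll": -7,"grip": 0.8},
    {"dp": [0,0,0],"roll": 0,"grip": 0.8},
  ],
)

```text
time: 11.83
position: [428.2, 126.6, 196.7]
ee_rot: [-2.542, -1.838, 0.012]
ft_force: [-0.0, -0.2, -0.8]
gripper_width: 0.501
```

```bash
python3 st.py; python3 - <<'E'
from h import *
print(ctrl.get_obs()['joints'].round(2))
o=np.load('o2.npy',allow_pickle=True).item();M=model('wrist',o);im=cv2.imread('pics/w2.png')[:,:,::-1]
crop(im,200,20,400,140,4,'pics/w2d.png')
E
```

```text
11.83 [428.2 126.6 196.7] yaw -18.25 z [-0.009 -0.001 -1.   ] vel 0.058 F [-0.  -0.2 -0.8] w 0.501
[-0.67  0.38  0.46  2.03 -0.24  0.79 -0.39]
```

View pics/w2d.png

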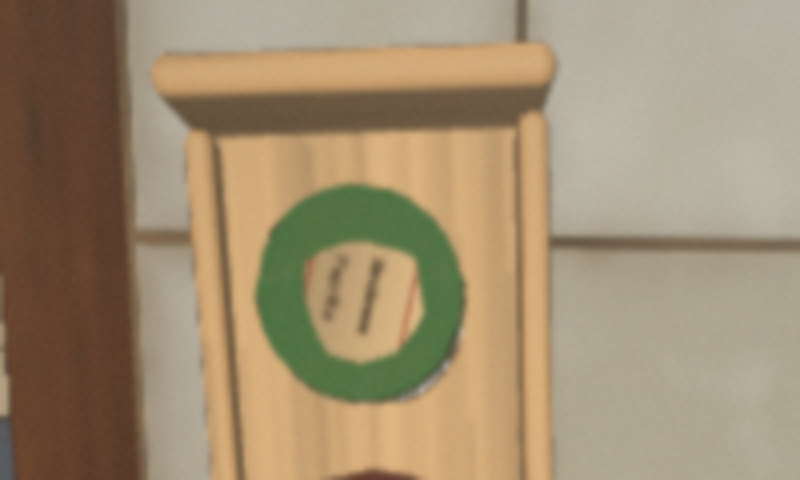

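Call:
send_rows(
  commands=[
    {"dp": [0,0,0],"roll": -7,"grip": 0.8},
    {"dp": [0,0,0],"roll": -7,"grip": 0.8},
    {"dp": [0,0,0],"roll": -4,"grip": 0.8},
    {"dp": [35,6,0],"roll": 0,"grip": 0.8},
    {"dp": [35,6,0],"roll": 0,"grip": 0.8},
    {"dp": [35,6,0],"roll": 0,"grip": 0.8},
    {"dp": [35,6,0],"roll": 0,"grip": 0.8},
    {"dp": [30,6,0],"roll": 0,"grip": 0.8},
    {"dp": [30,6,0],"roll": 0,"grip": 0.8},
    {"dp": [20,3,0],"roll": 0,"grip": 0.8},
    {"dp": [0,0,0],"roll": 0,"grip": 0.8},
    {"dp": [0,0,0],"roll": 0,"grip": 0.8},
  ],
)

```text
time: 12.83
position: [471.8, 350.7, 195.2]
ee_rot: [-2.249, -2.188, 0.009]
ft_force: [0.4, -0.0, -1.5]
gripper_width: 0.492
```

```bash
python3 st.py; python3 - <<'E'
from h import *
o=np.load('o2.npy',allow_pickle=True).item();M=model('wrist',o)
for x in (160,350,548): print(onz(M,(200+x/4,20+50/4),53).round(1), onz(M,(200+x/4,20+95/4),50).round(1))
o=ctrl.get_obs();print(o['joints'].round(2));np.save('o8.npy',o,allow_pickle=True)
im=ctrl.get_image('wrist');cv2.imwrite('pics/w8.png',im[:,:,::-1])
im=ctrl.get_image('scene');crop(im,170,40,310,180,5,'pics/s8.png')
E
```

```text
12.83 [471.8 350.7 195.2] yaw -1.59 z [-0.007 -0.001 -1.   ] vel 0.033 F [ 0.4 -0.  -1.5] w 0.492
[404.2 279.6  53. ] [403.1 270.7  50. ]
[448.6 280.3  53. ] [448.2 271.4  50. ]
[494.9 281.   53. ] [495.5 272.1  50. ]
[-0.89  0.58  0.35  1.66 -0.23  0.95 -0.49]
```

View pics/w8.png

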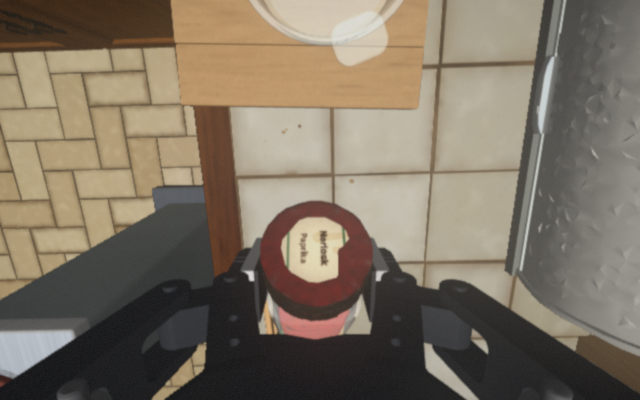

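View pics/s8.png

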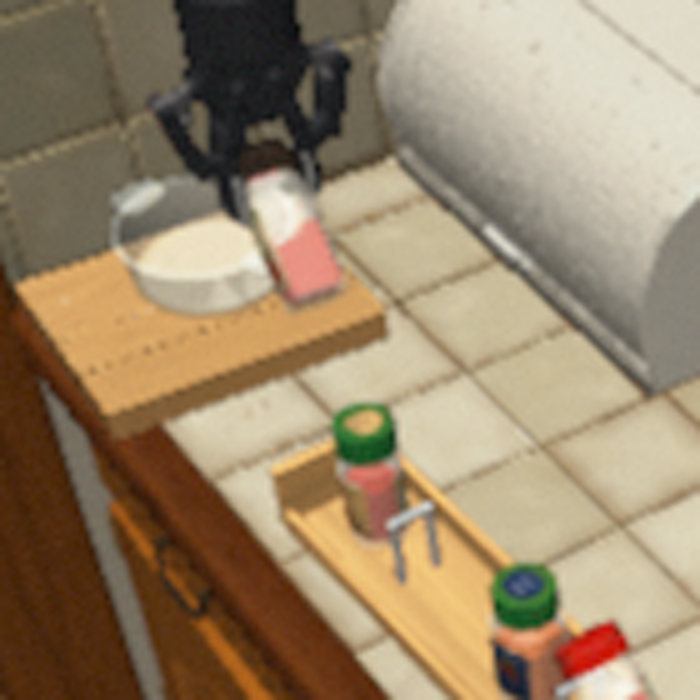

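```bash
cat > fitj.py <<'E'
from h import *
from scipy.optimize import least_squares
def fit(o,obs,D=44,H=108):
    # obs rows: cap top centre, near edge(right), far edge(left)
    M=model('wrist',o)
    m=R.from_rotvec(o['ee_rot']).as_matrix();g=o['position']-19*m[:,2]
    def pts(p):
        th,s,e=p[0],p[1],p[2];u=np.array([0,np.sin(th),np.cos(th)]);v=np.array([0,-np.cos(th),np.sin(th)])
        top=g+np.array([p[3],0,0])+u*(H-s)+v*e
        return np.array([top,top+v*D/2,top-v*D/2])
    r=least_squares(lambda p:(proj(M,pts(p))-obs).ravel(),[.75,78,0,0])
    th,s,e,dx=r.x;u=np.array([0,np.sin(th),np.cos(th)]);v=np.array([0,-np.cos(th),np.sin(th)])
    print('theta',np.degrees(th).round(1),'s',s.round(1),'e',e.round(1),'dx',dx.round(1),'res',r.fun.round(1))
    for n,q in [('low corner',-u*s+v*(e-D/2)),('right corner',-u*s+v*(e+D/2)),('top c',u*(H-s)+v*e)]: print(n,'rel grip',q.round(1),'abs',(g+q).round(1))
E
python3 - <<'E'
from fitj import *
im=cv2.imread('pics/w8.png')[:,:,::-1];crop(im,240,180,400,360,4,'pics/w8c.png')
o=np.load('o8.npy',allow_pickle=True).item()
fit(o,np.array([(316,248),(318,298),(316,202)]))
E
```

```text
theta 30.8 s 110.3 e -11.2 dx 1.2 res [ 0.6 -0.  -0.2  0.  -0.4  0. ]
low corner rel grip [  -0.   -28.  -111.7] abs [471.9 322.7 102.5]
right corner rel grip [  0.  -65.8 -89.2] abs [471.9 284.9 125.1]
top c rel grip [-0.   8.5 -7.7] abs [471.9 359.2 206.5]
```

View pics/w8c.png

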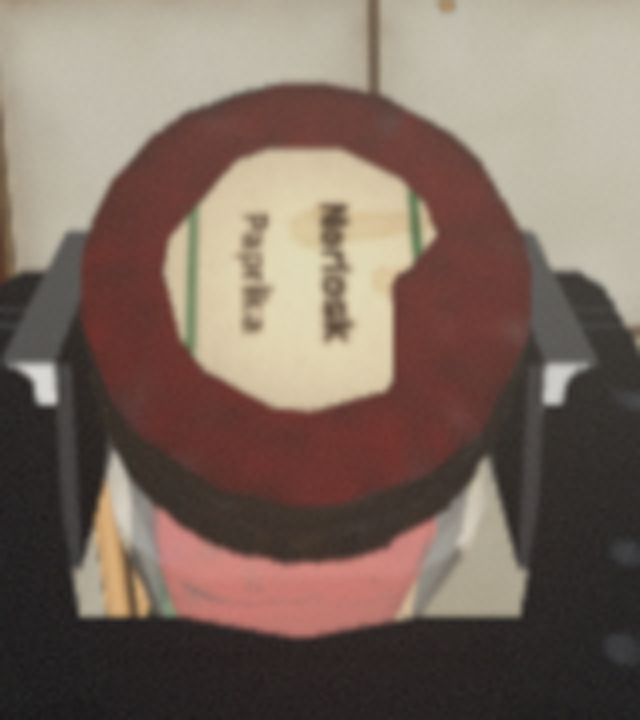

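```bash
python3 - <<'E'
import re
s=open('fitj.py').read()
s=s.replace("return np.array([top,top+v*D/2,top-v*D/2])","ex=np.array([D/2,0,0]);return np.array([top+v*D/2,top-v*D/2,top-ex,top+ex])")
open('fitj.py','w').write(s)
E
python3 - <<'E'
from fitj import *
o=np.load('o8.npy',allow_pickle=True).item()
w=lambda x,y:(240+x/4-.4,180+y/4-.4)
fit(o,np.array([w(305,506),w(305,84),w(81,280),w(531,280)]))
E
```

```text
theta 46.2 s 88.0 e -3.1 dx 1.0 res [ 1.   0.8 -0.9  0.5  0.1  0.7 -0.4 -1.9]
low corner rel grip [ -0.  -46.1 -79.1] abs [471.9 304.6 135.2]
right corner rel grip [  0.  -76.6 -47.3] abs [471.9 274.1 166.9]
top c rel grip [ 0.  16.5 11.6] abs [471.9 367.2 225.8]
```

Call:
send_rows(
  commands=[
    {"dp": [17,-14,0],"roll": -3,"grip": 0.8},
    {"dp": [0,0,0],"roll": 0,"grip": 0.8},
    {"dp": [0,0,20],"roll": 0,"grip": 0.8},
    {"dp": [0,0,20],"roll": 0,"grip": 0.8},
    {"dp": [0,0,20],"roll": 0,"grip": 0.8},
    {"dp": [0,0,20],"roll": 0,"grip": 0.8},
    {"dp": [0,0,10],"roll": 0,"grip": 0.8},
    {"dp": [0,0,5],"roll": 0,"grip": 0.8},
    {"dp": [0,0,0],"roll": 0,"grip": 0.8},
    {"dp": [0,0,0],"roll": 0,"grip": 0.8},
  ],
)

```text
time: 13.77
position: [461.4, 352.7, 101.9]
ee_rot: [2.222, 2.22, -0.007]
ft_force: [0.4, -0.1, -1.7]
gripper_width: 0.497
```

```bash
python3 st.py
```

```text
13.77 [461.4 352.7 101.9] yaw -0.06 z [-0.003 -0.004 -1.   ] vel 0.007 F [ 0.4 -0.1 -1.7] w 0.497
```

Call:
send_rows(
  commands=[
    {"dp": [10,-3,0],"roll": -2,"grip": 0.8},
    {"dp": [9,-2,0],"roll": 0,"grip": 0.8},
    {"dp": [0,0,0],"roll": 0,"grip": 0.8},
    {"dp": [2,0,9],"roll": 0,"grip": 0.8},
    {"dp": [2,0,9],"roll": 0,"grip": 0.8},
    {"dp": [0,0,6],"roll": 0,"grip": 0.8},
    {"dp": [0,0,0],"roll": 0,"grip": 0.8},
  ],
)

```text
time: 14.35
position: [457.4, 381.3, 80.2]
ee_rot: [2.177, 2.264, 0.008]
ft_force: [0.9, 0.8, -3.1]
gripper_width: 0.495
```

```bash
python3 st.py;python3 - <<'E'
from h import *
im=ctrl.get_image('scene');crop(im,170,40,310,180,5,'pics/s9.png')
E
```

```text
14.35 [457.4 381.3  80.2] yaw 2.26 z [ 0.004  0.003 -1.   ] vel 0.005 F [ 0.9  0.8 -3.1] w 0.495
```

View pics/s9.png

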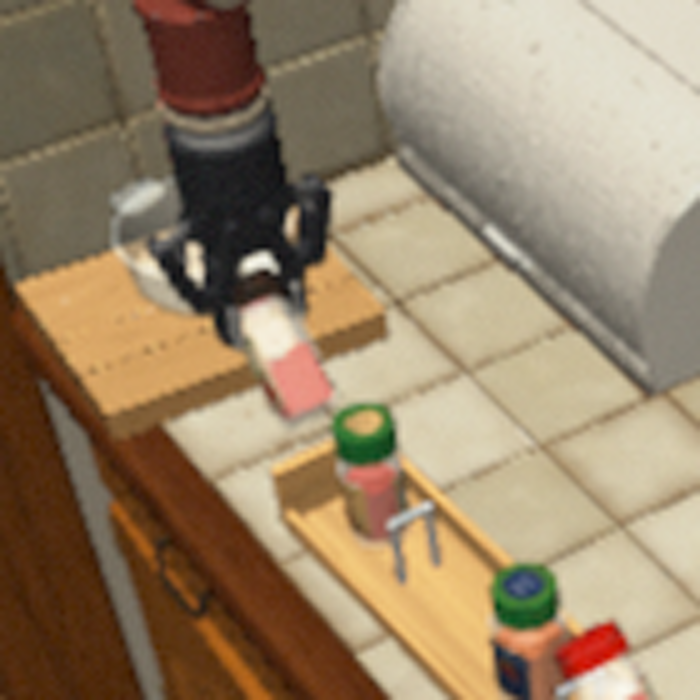

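Call:
send_rows(
  commands=[
    {"dp": [-4,0,4],"roll": 0,"grip": 0.8},
    {"dp": [-6,0,2],"roll": 0,"grip": 0.8},
    {"dp": [-6,0,0],"roll": 0,"grip": 0.8},
    {"dp": [-6,0,0],"roll": 0,"grip": 0.8},
    {"dp": [-6,0,0],"roll": 0,"grip": 0.8},
    {"dp": [-6,0,0],"roll": 0,"grip": 0.8},
    {"dp": [0,0,0],"roll": 0,"grip": 0.8},
  ],
  squeeze=20,
)

```text
time: 14.98
position: [458.7, 354.2, 76.4]
ee_rot: [-2.171, -2.257, -0.032]
ft_force: [0.3, -0.3, -1.3]
gripper_width: 0.496
```

```bash
python3 st.py;python3 - <<'E'
from h import *
im=ctrl.get_image('scene');crop(im,170,40,310,180,5,'pics/s10.png')
E
```

```text
14.98 [458.7 354.2  76.4] yaw 2.21 z [ 0.007  0.022 -1.   ] vel 0.034 F [ 0.3 -0.3 -1.3] w 0.496
```

View pics/s10.png

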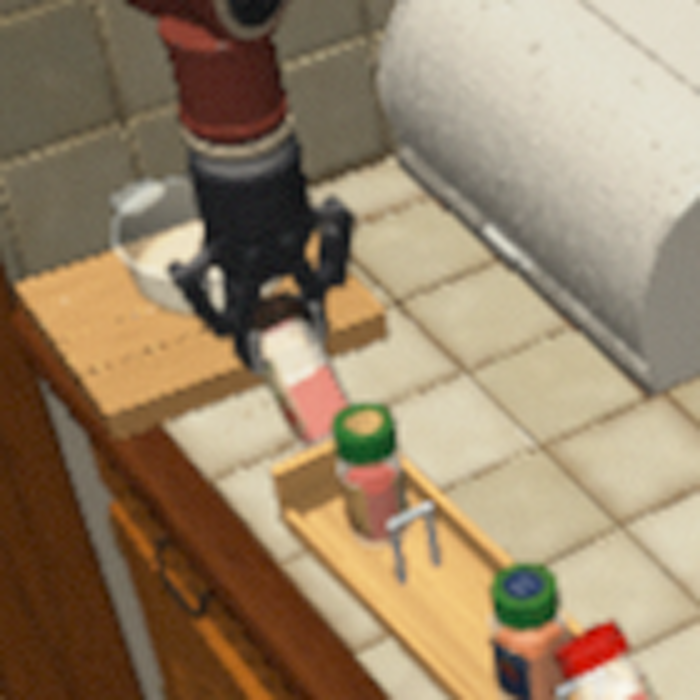

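Call:
send_rows(
  commands=[
    {"dp": [0,0,4],"roll": 0,"grip": 0.8},
    {"dp": [-5,0,0],"roll": 0,"grip": 0.8},
    {"dp": [-6,0,0],"roll": 0,"grip": 0.8},
    {"dp": [-6,0,0],"roll": 0,"grip": 0.8},
    {"dp": [0,0,0],"roll": 0,"grip": 0.8},
  ],
)

```text
time: 15.45
position: [458.9, 353.0, 75.4]
ee_rot: [-2.154, -2.252, -0.069]
ft_force: [0.1, -1.0, -1.5]
gripper_width: 0.497
```

```bash
python3 st.py;python3 - <<'E'
from h import *
im=ctrl.get_image('scene');crop(im,170,40,310,180,5,'pics/s11.png')
E
```

```text
15.45 [458.9 353.   75.4] yaw 2.51 z [ 0.013  0.049 -0.999] vel 0.027 F [ 0.1 -1.  -1.5] w 0.497
```

View pics/s11.png

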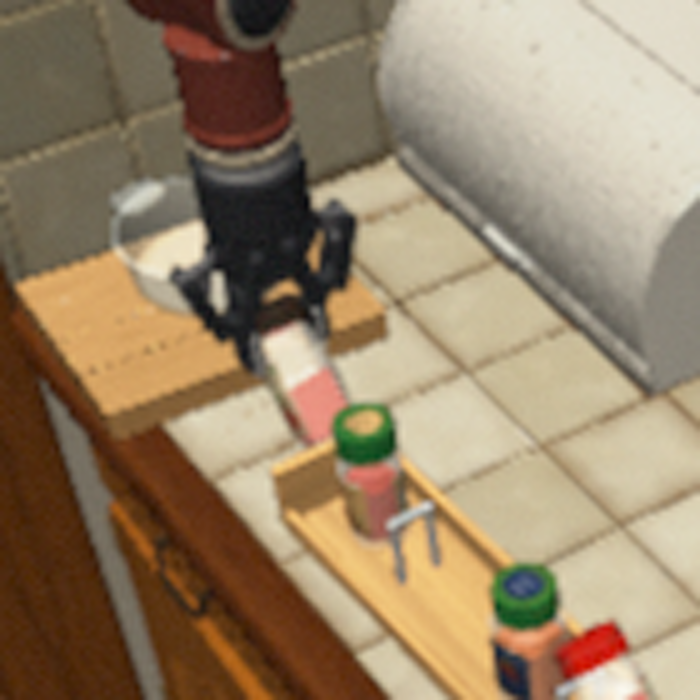

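Call:
send_rows(
  commands=[
    {"dp": [-15,0,0],"roll": 0,"grip": 0.8},
    {"dp": [-15,0,0],"roll": 0,"grip": 0.8},
    {"dp": [-15,0,0],"roll": 0,"grip": 0.8},
  ],
)

```text
time: 15.75
position: [460.8, 326.6, 76.4]
ee_rot: [-2.131, -2.255, -0.107]
ft_force: [-0.1, 1.7, -1.7]
gripper_width: 0.493
```

```bash
python3 st.py;python3 - <<'E'
from h import *
im=ctrl.get_image('scene');crop(im,170,40,310,180,5,'pics/s12.png')
E
```

```text
15.75 [460.8 326.6  76.4] yaw 3.2 z [ 0.02   0.076 -0.997] vel 0.32 F [-0.1  1.7 -1.7] w 0.493
```

View pics/s12.png

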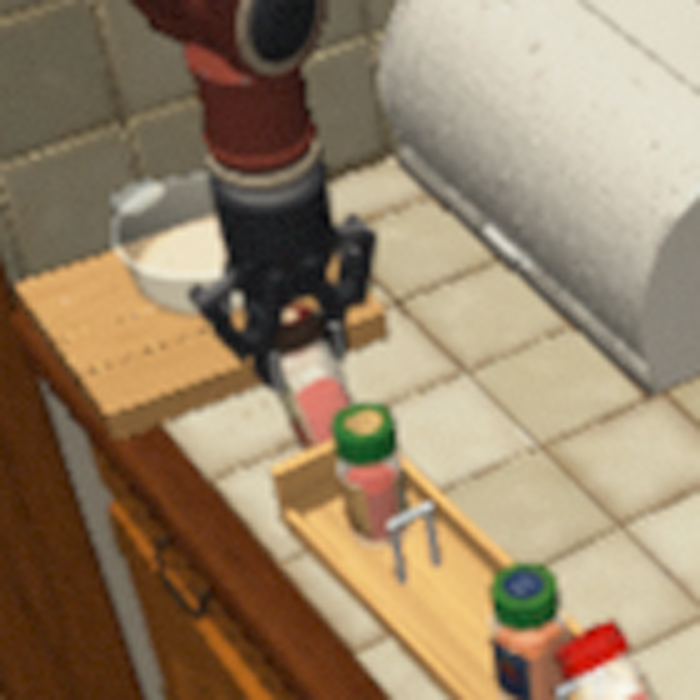

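Call:
send_rows(
  commands=[
    {"dp": [-12,0,0],"roll": 0,"grip": 0.8},
    {"dp": [-10,0,0],"roll": 0,"grip": 0.8},
    {"dp": [0,0,0],"roll": 0,"grip": 0.8},
  ],
)

```text
time: 16.05
position: [463.3, 295.8, 74.1]
ee_rot: [-2.144, -2.249, -0.098]
ft_force: [0.1, 2.2, -0.8]
gripper_width: 0.497
```

```bash
python3 st.py;python3 - <<'E'
from h import *
im=ctrl.get_image('scene');crop(im,170,40,310,180,5,'pics/s13.png')
im=ctrl.get_image('wrist');cv2.imwrite('pics/w13.png',im[:,:,::-1])
E
```

```text
16.05 [463.3 295.8  74.1] yaw 2.7 z [ 0.02   0.068 -0.997] vel 0.014 F [ 0.1  2.2 -0.8] w 0.497
```

View pics/s13.png

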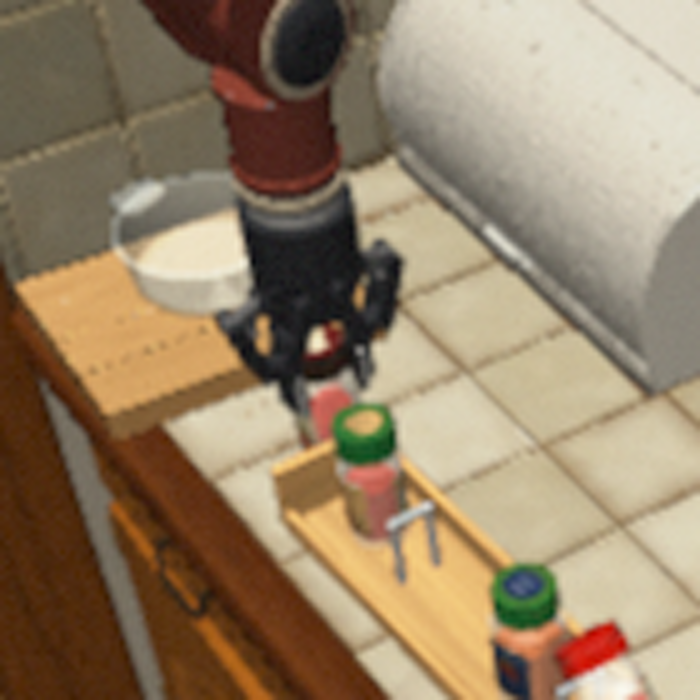

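View pics/w13.png

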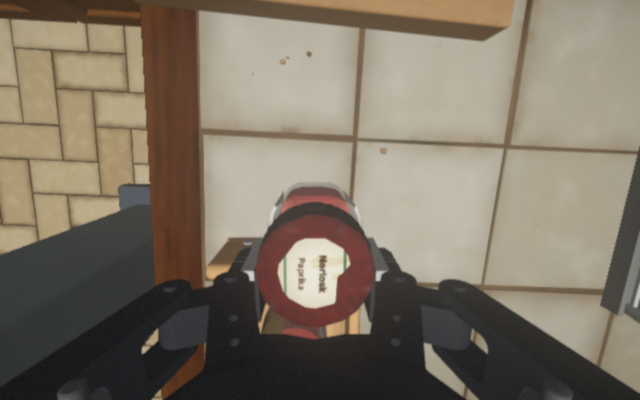

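```bash
python3 - <<'E'
from h import *
im=cv2.imread('pics/w13.png')[:,:,::-1];crop(im,240,170,400,350,4,'pics/w13c.png')
o=ctrl.get_obs();np.save('o13.npy',o,allow_pickle=True)
E
```

```text
(no output)
```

View pics/w13c.png

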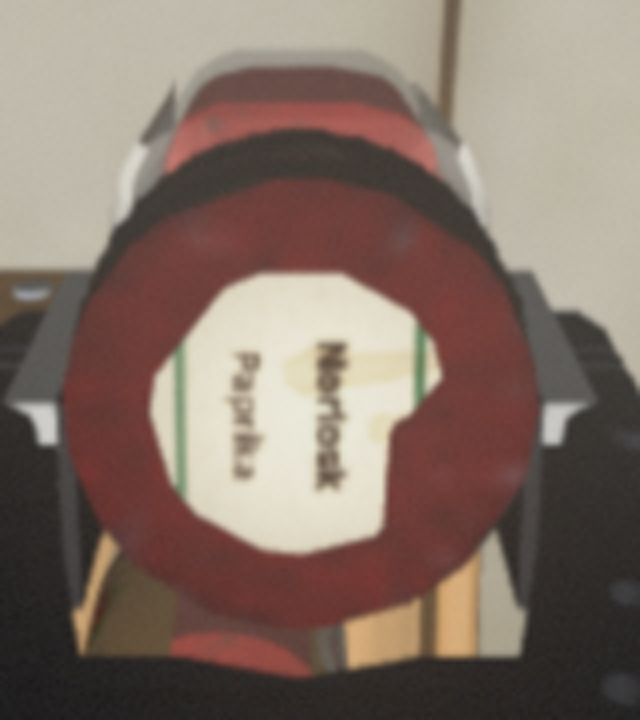

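```bash
cat > fit2.py <<'E'
from h import *
from scipy.optimize import least_squares
def fit2(o,obs,D=44,H=108,init=(0.,0.,0.,0.)):
    # obs: near(right) edge of top, far(left) edge of top, left(x-), right(x+), bottom far(left) edge rows
    M=model('wrist',o);g=o['position']
    def pts(p):
        th,x,y,z=p;u=np.array([0,np.sin(th),np.cos(th)]);v=np.array([0,-np.cos(th),np.sin(th)])
        top=g+np.array([x,y,z]);ex=np.array([D/2,0,0])
        return np.array([top+v*D/2,top-v*D/2,top-ex,top+ex,top-u*H-v*D/2])
    r=least_squares(lambda p:(proj(M,pts(p))-obs)[:len(obs)].ravel(),[0,0,0,50])
    P=pts(r.x);print('theta',np.degrees(r.x[0]).round(1),'top',(P[2:4].mean(0)).round(1),'botleft',P[4].round(1),'bottom c',(P[4]+P[0]-P[1]-(P[0]-P[1])/2).round(1),'res',r.fun.round(1))
E
python3 - <<'E'
from fit2 import *
o=np.load('o13.npy',allow_pickle=True).item()
w=lambda x,y:(240+x/4-.4,170+y/4-.4)
fit2(o,np.array([w(302,628),w(302,179),w(63,400),w(540,400),w(302,51)]))
E
```

```text
theta 1.8 top [462.  305.8 113.5] botleft [462.  324.5   4.9] bottom c [462.  302.5   5.6] res [-2.5 -1.1  3.3 -1.5  0.6 -0.9 -0.4  3.5 -2.3  0.1]
```

Call:
send_rows(
  commands=[
    {"dp": [2,0,3],"roll": 0,"grip": 0.8},
    {"dp": [0,0,3],"roll": 0,"grip": 0.8},
    {"dp": [0,0,2],"roll": 0,"grip": 0.8},
    {"dp": [0,0,0],"roll": 0,"grip": 0.8},
  ],
)

```text
time: 16.48
position: [462.1, 299.1, 63.9]
ee_rot: [-2.14, -2.253, -0.091]
ft_force: [0.1, 0.5, -1.6]
gripper_width: 0.498
```

```bash
python3 st.py
```

```text
16.48 [462.1 299.1  63.9] yaw 2.9 z [ 0.017  0.065 -0.998] vel 0.008 F [ 0.1  0.5 -1.6] w 0.498
```

Call:
send_rows(
  commands=[
    {"dp": [0,0,3],"roll": 0,"grip": 0.8},
    {"dp": [0,0,3],"roll": 0,"grip": 0.8},
    {"dp": [0,0,3],"roll": 0,"grip": 0.8},
  ],
)

```text
time: 16.73
position: [463.7, 299.1, 62.5]
ee_rot: [-2.141, -2.251, -0.095]
ft_force: [-5.7, -4.3, 22.8]
gripper_width: 0.499
```

```bash
python3 st.py;python3 - <<'E'
from h import *
im=ctrl.get_image('scene');crop(im,190,80,290,160,7,'pics/s14.png')
E
```

```text
16.73 [463.7 299.1  62.5] yaw 2.84 z [ 0.018  0.067 -0.998] vel 0.023 F [-5.7 -4.3 22.8] w 0.499
```

View pics/s14.png

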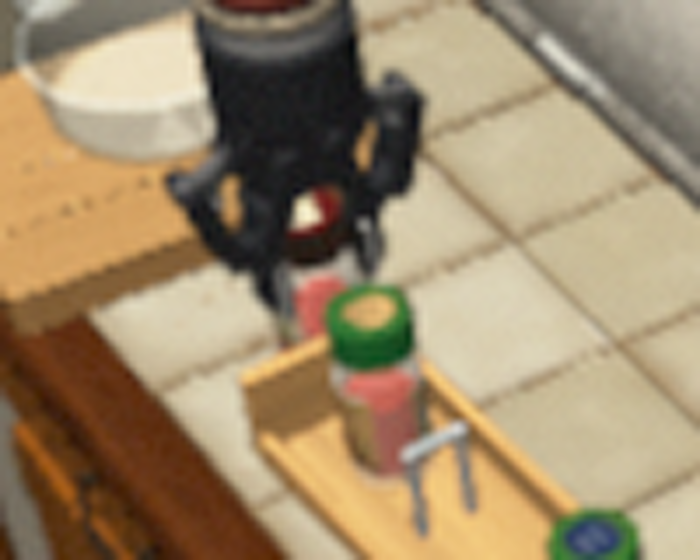

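Call:
send_rows(
  commands=[
    {"dp": [0,0,-1],"roll": 0,"grip": 0.8},
    {"dp": [0,0,0],"roll": 0,"grip": 0.4},
    {"dp": [0,0,0],"roll": 0,"grip": 0.2},
    {"dp": [0,0,0],"roll": 0,"grip": 0.2},
    {"dp": [0,0,0],"roll": 0,"grip": 0.2},
  ],
)

```text
time: 17.2
position: [464.9, 300.0, 65.6]
ee_rot: [-2.141, -2.252, -0.102]
ft_force: [-0.6, -0.2, 0.4]
gripper_width: 0.798
```

```bash
python3 st.py;python3 - <<'E'
from h import *
o=ctrl.get_obs();np.save('o15.npy',o,allow_pickle=True)
im=ctrl.get_image('wrist');crop(im,220,130,420,380,3,'pics/w15.png')
E
```

```text
17.2 [464.9 300.   65.6] yaw 2.86 z [ 0.022  0.07  -0.997] vel 0.006 F [-0.6 -0.2  0.4] w 0.798
```

View pics/w15.png

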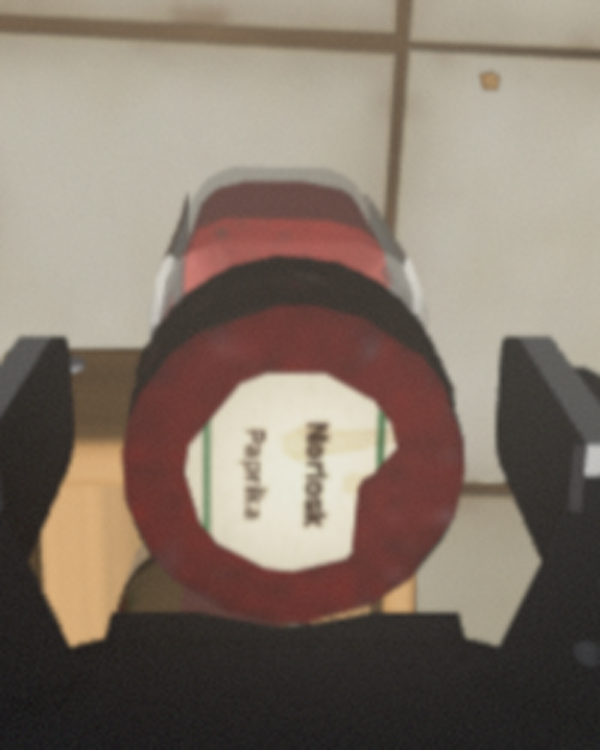

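```bash
python3 - <<'E'
from h import *
o=np.load('o15.npy',allow_pickle=True).item();M=model('wrist',o)
w=lambda x,y:(220+x/3-.3,130+y/3-.3)
print(onz(M,w(293,464),108).round(1),onz(M,w(293,308),108).round(1),onz(M,w(293,622),108).round(1),onz(M,w(280,168),1).round(1))
m=R.from_rotvec(o['ee_rot']).as_matrix();print((o['position']-19*m[:,2]).round(1))
E
```

```text
[464.7 304.7 108. ] [463.7 324.4 108. ] [465.8 283.3 108. ] [464.3 325.7   1. ]
[464.5 298.7  84.5]
```

Call:
send_rows(
  commands=[
    {"dp": [6,0,0],"roll": 0,"grip": 0.2},
    {"dp": [0,0,0],"roll": 0,"grip": 0.3},
    {"dp": [0,0,0],"roll": 0,"grip": 0.6},
    {"dp": [0,0,0],"roll": 0,"grip": 0.8},
    {"dp": [0,0,0],"roll": 0,"grip": 0.8},
    {"dp": [0,0,0],"roll": 0,"grip": 0.8},
  ],
  squeeze=30,
)

```text
time: 17.75
position: [464.1, 307.1, 65.1]
ee_rot: [-2.139, -2.253, -0.1]
ft_force: [0.4, 0.3, 0.7]
gripper_width: 0.497
```

```bash
python3 st.py
```

```text
17.75 [464.1 307.1  65.1] yaw 2.91 z [ 0.02   0.069 -0.997] vel 0.002 F [0.4 0.3 0.7] w 0.497
```

Call:
send_rows(
  commands=[
    {"dp": [0,0,-5],"roll": 0,"grip": 0.8},
    {"dp": [0,0,-20],"roll": 0,"grip": 0.8},
    {"dp": [0,0,-30],"roll": 0,"grip": 0.8},
    {"dp": [0,0,-30],"roll": 0,"grip": 0.8},
    {"dp": [0,0,-30],"roll": 0,"grip": 0.8},
    {"dp": [0,0,-20],"roll": 0,"grip": 0.8},
    {"dp": [0,0,0],"roll": 0,"grip": 0.8},
  ],
)

```text
time: 18.33
position: [458.0, 297.8, 202.2]
ee_rot: [-2.135, -2.251, -0.085]
ft_force: [0.4, -0.1, -1.4]
gripper_width: 0.497
```

```bash
python3 st.py;python3 - <<'E'
from h import *
for pos,rv,uv in [((448.4,131.3,190.5),(2.145,2.28,.081),(180+275/2,100+115/2)),((457.4,117.0,68.0),(2.152,2.265,.082),(312,149))]:
    M=model('wrist',dict(position=np.array(pos),ee_rot=np.array(rv)));print(onz(M,uv,62).round(1))
E
```

```text
18.33 [458.  297.8 202.2] yaw 2.99 z [ 0.01   0.066 -0.998] vel 0.032 F [ 0.4 -0.1 -1.4] w 0.497
[454.6 168.5  62. ]
[453.9 168.9  62. ]
```

Call:
send_rows(
  commands=[
    {"dp": [-20,-1,-3],"roll": 0,"grip": 0.8},
    {"dp": [-30,-2,-2],"roll": 0,"grip": 0.8},
    {"dp": [-30,-2,-2],"roll": 0,"grip": 0.8},
    {"dp": [-30,-2,-2],"roll": 0,"grip": 0.8},
    {"dp": [-25,-2,-2],"roll": 0,"grip": 0.8},
    {"dp": [-15,-2,-1],"roll": 0,"grip": 0.8},
    {"dp": [-5,0,0],"roll": 0,"grip": 0.8},
    {"dp": [0,0,0],"roll": 0,"grip": 0.8},
    {"dp": [0,0,0],"roll": 0,"grip": 0.8},
  ],
)

```text
time: 19.08
position: [449.6, 137.0, 197.5]
ee_rot: [-2.126, -2.251, -0.074]
ft_force: [-0.3, -0.2, -0.7]
gripper_width: 0.5
```

```bash
python3 st.py
```

```text
19.08 [449.6 137.  197.5] yaw 3.25 z [ 0.     0.065 -0.998] vel 0.011 F [-0.3 -0.2 -0.7] w 0.5
```

Call:
send_rows(
  commands=[
    {"dp": [-8,4,0],"roll": 0,"grip": 0.8},
    {"dp": [-1,0,20],"roll": 0,"grip": 0.8},
    {"dp": [-2,0,20],"roll": 0,"grip": 0.8},
    {"dp": [-1,0,10],"roll": 0,"grip": 0.8},
    {"dp": [0,0,0],"roll": 0,"grip": 0.8},
    {"dp": [0,0,0],"roll": 0,"grip": 0.8},
  ],
)

```text
time: 19.58
position: [457.8, 135.2, 144.5]
ee_rot: [-2.111, -2.265, -0.082]
ft_force: [-0.5, 0.2, -1.7]
gripper_width: 0.497
```

```bash
python3 st.py;python3 - <<'E'
from h import *
im=ctrl.get_image('scene');crop(im,200,70,320,180,5,'pics/s16.png')
im=ctrl.get_image('wrist');cv2.imwrite('pics/w16.png',im[:,:,::-1])
E
```

```text
19.58 [457.8 135.2 144.5] yaw 4.01 z [ 0.004  0.069 -0.998] vel 0.026 F [-0.5  0.2 -1.7] w 0.497
```

View pics/s16.png

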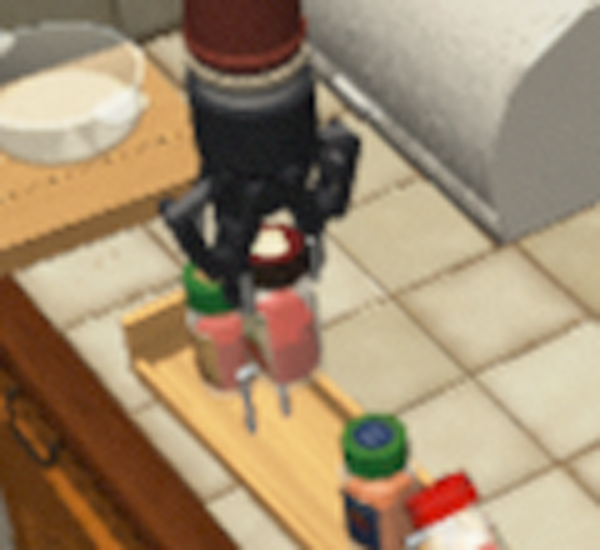

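View pics/w16.png

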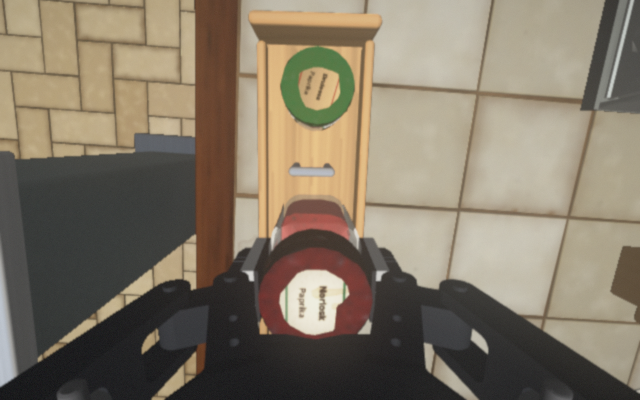

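Call:
send_rows(
  commands=[
    {"dp": [-8,-2,0],"roll": 1,"grip": 0.8},
    {"dp": [-1,0,15],"roll": 0,"grip": 0.8},
    {"dp": [-1,0,15],"roll": 0,"grip": 0.8},
    {"dp": [-1,0,15],"roll": 0,"grip": 0.8},
    {"dp": [0,0,5],"roll": 0,"grip": 0.8},
    {"dp": [0,0,0],"roll": 0,"grip": 0.8},
    {"dp": [0,0,0],"roll": 0,"grip": 0.8},
  ],
)

```text
time: 20.27
position: [462.2, 126.0, 98.6]
ee_rot: [-2.141, -2.248, -0.101]
ft_force: [-0.4, -0.3, -3.0]
gripper_width: 0.497
```

```bash
python3 st.py;python3 - <<'E'
from h import *
M=model('wrist',dict(position=np.array([457.8,135.2,144.5]),ee_rot=np.array([-2.111,-2.265,-.082])));print(onz(M,(312,171),62),onz(M,(318,85),107))
E
```

```text
20.27 [462.2 126.   98.6] yaw 2.75 z [ 0.019  0.072 -0.997] vel 0.007 F [-0.4 -0.3 -3. ] w 0.497
[454.25089116 169.21718705  62.        ] [454.01266232 222.5029197  107.        ]
```

Call:
send_rows(
  commands=[
    {"dp": [2,-6,6],"roll": 0,"grip": 0.8},
    {"dp": [0,-1,6],"roll": 0,"grip": 0.8},
    {"dp": [0,-1,5],"roll": 0,"grip": 0.8},
    {"dp": [0,0,2],"roll": 0,"grip": 0.8},
    {"dp": [0,0,0],"roll": 0,"grip": 0.8},
    {"dp": [0,0,0],"roll": 0,"grip": 0.8},
  ],
)

```text
time: 20.77
position: [455.2, 129.7, 80.4]
ee_rot: [-2.142, -2.25, -0.109]
ft_force: [-0.6, 0.1, -1.7]
gripper_width: 0.499
```

```bash
python3 st.py
```

```text
20.77 [455.2 129.7  80.4] yaw 2.75 z [ 0.024  0.073 -0.997] vel 0.006 F [-0.6  0.1 -1.7] w 0.499
```

Call:
send_rows(
  commands=[
    {"dp": [-1,0,3],"roll": 0,"grip": 0.8},
    {"dp": [0,0,3],"roll": 0,"grip": 0.8},
    {"dp": [0,0,2],"roll": 0,"grip": 0.8},
    {"dp": [0,0,0],"roll": 0,"grip": 0.8},
  ],
)

```text
time: 21.1
position: [456.4, 130.0, 73.2]
ee_rot: [-2.142, -2.25, -0.113]
ft_force: [-0.9, -0.4, -0.1]
gripper_width: 0.499
```

```bash
python3 st.py
```

```text
21.1 [456.4 130.   73.2] yaw 2.75 z [ 0.026  0.075 -0.997] vel 0.004 F [-0.9 -0.4 -0.1] w 0.499
```

Call:
send_rows(
  commands=[
    {"dp": [0,0,0],"roll": 0,"grip": 0.45},
    {"dp": [0,0,0],"roll": 0,"grip": 0.2},
    {"dp": [0,0,0],"roll": 0,"grip": 0.2},
    {"dp": [0,0,0],"roll": 0,"grip": 0.1},
  ],
)

```text
time: 21.43
position: [457.9, 130.1, 73.6]
ee_rot: [-2.144, -2.251, -0.117]
ft_force: [0.8, -0.1, -0.4]
gripper_width: 0.898
```

```bash
python3 st.py;python3 - <<'E'
from h import *
o=ctrl.get_obs();np.save('o17.npy',o,allow_pickle=True)
im=ctrl.get_image('wrist');cv2.imwrite('pics/w17.png',im[:,:,::-1])
E
```

```text
21.43 [457.9 130.1  73.6] yaw 2.72 z [ 0.029  0.076 -0.997] vel 0.002 F [ 0.8 -0.1 -0.4] w 0.898
```

View pics/w17.png

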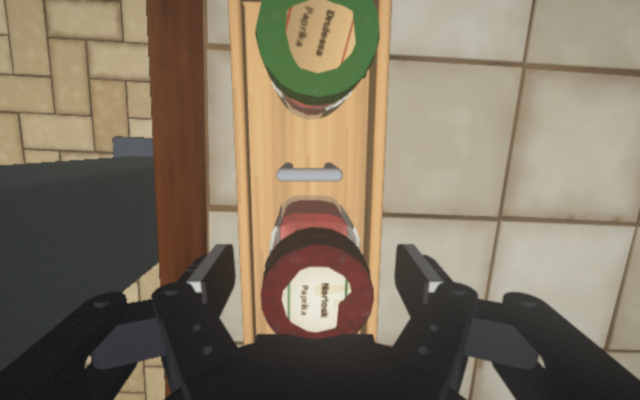

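```bash
python3 - <<'E'
from h import *
o=np.load('o17.npy',allow_pickle=True).item();M=model('wrist',o)
print('wire',onz(M,(310,174),62),'cap c',onz(M,(318,291),116),onz(M,(318,243),116),onz(M,(318,338),116),'botleft',onz(M,(314,197),9))
E
```

```text
wire [454.06836815 169.34509014  62.        ] cap c [457.68371232 131.89375923 116.        ] [456.77829598 150.2431598  116.        ] [458.62726292 112.77152012 116.        ] botleft [458.77612942 148.19690776   9.        ]
```

Call:
send_rows(
  commands=[
    {"dp": [0,0,-10],"roll": 0,"grip": 0},
    {"dp": [0,0,-20],"roll": 0,"grip": 0},
    {"dp": [0,0,-30],"roll": 0,"grip": 0},
    {"dp": [0,0,-30],"roll": 0,"grip": 0},
    {"dp": [0,0,-30],"roll": 0,"grip": 0},
    {"dp": [0,0,0],"roll": 0,"grip": 0},
  ],
)

```text
time: 21.98
position: [453.3, 120.0, 195.9]
ee_rot: [-2.143, -2.248, -0.107]
ft_force: [1.2, -1.0, 0.5]
gripper_width: 0.998
```

Call:
send_rows(
  commands=[
    {"dp": [-20,0,-6],"roll": 0,"grip": 0},
    {"dp": [-35,0,-4],"roll": 0,"grip": 0},
    {"dp": [-35,0,-4],"roll": 0,"grip": 0},
    {"dp": [-35,0,-4],"roll": 0,"grip": 0},
    {"dp": [-30,0,-3],"roll": 0,"grip": 0},
    {"dp": [-15,0,-3],"roll": 0,"grip": 0},
    {"dp": [0,0,0],"roll": 0,"grip": 0},
    {"dp": [0,0,0],"roll": 0,"grip": 0},
  ],
)

```text
time: 22.65
position: [462.7, -55.0, 207.2]
ee_rot: [-2.135, -2.258, -0.115]
ft_force: [0.1, 0.2, -0.2]
gripper_width: 0.999
```

```bash
python3 st.py;python3 - <<'E'
from h import *
o=ctrl.get_obs();np.save('o18.npy',o,allow_pickle=True);print(o['joints'].round(2))
im=ctrl.get_image('wrist');cv2.imwrite('pics/w18.png',im[:,:,::-1]);crop(im,200,40,400,340,2.5,'pics/w18c.png')
E
```

```text
22.65 [462.7 -55.  207.2] yaw 3.13 z [ 0.027  0.076 -0.997] vel 0.028 F [ 0.1  0.2 -0.2] w 0.999
[-0.11  0.37  0.31  1.99 -0.27  0.81  0.43]
```

View pics/w18c.png

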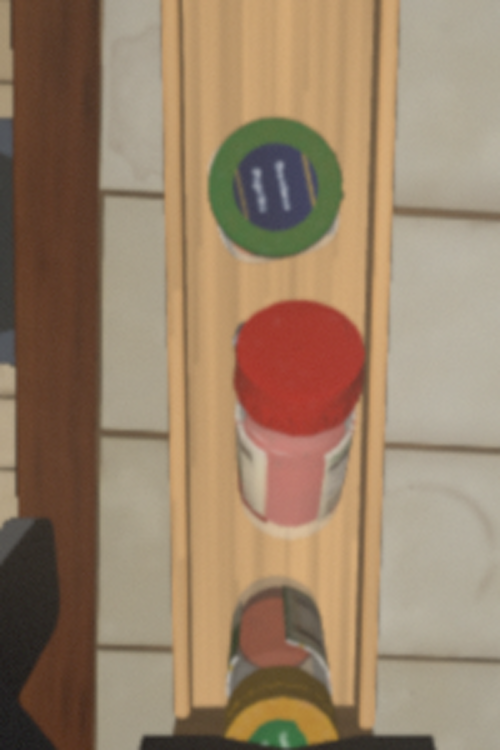

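```bash
python3 - <<'E'
from h import *
from scipy.optimize import least_squares
o=np.load('o18.npy',allow_pickle=True).item();M=model('wrist',o)
w=lambda x,y:(200+x/2.5-.3,40+y/2.5-.3)
D=45;H=108
def pts(p):
    x,y,th,ps=p;u=np.array([np.sin(ps)*np.sin(th),np.sin(th)*np.cos(ps),np.cos(th)]);a=np.array([np.cos(ps),-np.sin(ps),0]);v=np.cross(u,a)*-1
    if v[2]<0:v=-v
    c=np.array([x,y,8.]);t=c+u*H+v*D/2
    return np.array([t-a*D/2,t+a*D/2,c+u*H,c+v*D*.97]),u,v
obs=np.array([w(235,360),w(364,352),w(298,300),w(288,534)])
r=least_squares(lambda p:(proj(M,pts(p)[0])-obs).ravel(),[460,-90,.78,0]);print(r.x,np.degrees(r.x[2:]),r.fun.round(1))
P,u,v=pts(r.x);c=np.array([r.x[0],r.x[1],8.]);print('u',u.round(3),'v',v.round(3))
for s in (70,75,80,85): print(s,(c+u*s+v*D/2).round(1))
print('blue',onz(M,w(275,187),108),'yel',onz(M,w(282,735),114))
E
```

```text
[ 4.71376925e+02 -8.45344755e+01  7.15005706e-01 -5.11033114e-02] [40.96680928 -2.92800406] [-1.9 -1.8  1.4  1.4 -0.3  0.4  1.   0.1]
u [-0.033  0.655  0.755] v [ 0.039 -0.754  0.656]
70 [469.9 -55.7  75.6]
75 [469.7 -52.4  79.4]
80 [469.6 -49.1  83.2]
85 [469.4 -45.8  86.9]
blue [457.9615112   21.73716039 108.        ] yel [ 469.76988058 -162.1745057   114.        ]
```

Call:
send_rows(
  commands=[
    {"dp": [-7,3,0],"roll": 0,"grip": 0},
    {"dp": [0,0,25],"roll": 0,"grip": 0},
    {"dp": [0,0,30],"roll": 0,"grip": 0},
    {"dp": [0,0,25],"roll": 0,"grip": 0},
    {"dp": [0,0,10],"roll": 0,"grip": 0},
    {"dp": [0,0,0],"roll": 0,"grip": 0},
    {"dp": [0,0,0],"roll": 0,"grip": 0},
  ],
)

```text
time: 23.28
position: [472.5, -45.1, 113.3]
ee_rot: [-2.112, -2.278, -0.123]
ft_force: [0.2, -0.3, -0.3]
gripper_width: 0.996
```

```bash
python3 st.py;python3 - <<'E'
from h import *
im=ctrl.get_image('wrist');cv2.imwrite('pics/w19.png',im[:,:,::-1])
E
```

```text
23.28 [472.5 -45.1 113.3] yaw 4.26 z [ 0.03   0.08  -0.996] vel 0.023 F [ 0.2 -0.3 -0.3] w 0.996
```

View pics/w19.png

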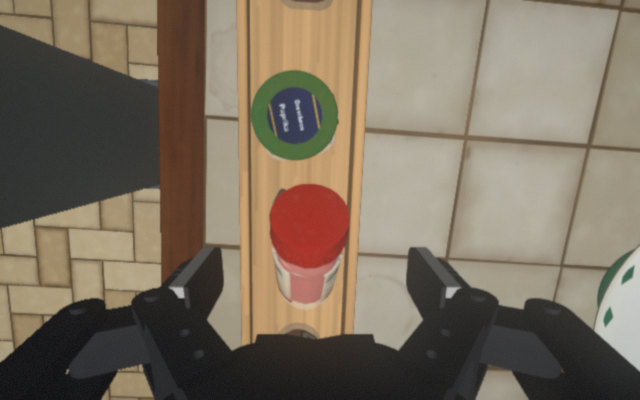

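Call:
send_rows(
  commands=[
    {"dp": [-8,-4,0],"roll": 1,"grip": 0},
    {"dp": [-1,0,12],"roll": 0,"grip": 0},
    {"dp": [-1,-1,12],"roll": 0,"grip": 0},
    {"dp": [-1,-1,12],"roll": 0,"grip": 0},
    {"dp": [0,0,5],"roll": 0,"grip": 0},
    {"dp": [0,0,0],"roll": 0,"grip": 0},
    {"dp": [0,0,0],"roll": 0,"grip": 0},
  ],
)

```text
time: 23.92
position: [473.7, -56.7, 76.9]
ee_rot: [-2.144, -2.266, -0.137]
ft_force: [0.7, -0.7, 1.0]
gripper_width: 0.999
```

```bash
python3 st.py
```

```text
23.92 [473.7 -56.7  76.9] yaw 3.07 z [ 0.046  0.077 -0.996] vel 0.008 F [ 0.7 -0.7  1. ] w 0.999
```

Call:
send_rows(
  commands=[
    {"dp": [4,-3,5],"roll": 0,"grip": 0},
    {"dp": [1,0,6],"roll": 0,"grip": 0},
    {"dp": [0,0,4],"roll": 0,"grip": 0},
    {"dp": [0,0,0],"roll": 0,"grip": 0},
  ],
)

```text
time: 24.25
position: [472.5, -50.6, 63.3]
ee_rot: [-2.147, -2.269, -0.142]
ft_force: [-0.2, -0.3, -0.4]
gripper_width: 1.007
```

```bash
python3 st.py;python3 - <<'E'
from h import *
im=ctrl.get_image('wrist');cv2.imwrite('pics/w20.png',im[:,:,::-1])
E
```

```text
24.25 [472.5 -50.6  63.3] yaw 3.05 z [ 0.052  0.076 -0.996] vel 0.007 F [-0.2 -0.3 -0.4] w 1.007
```

View pics/w20.png

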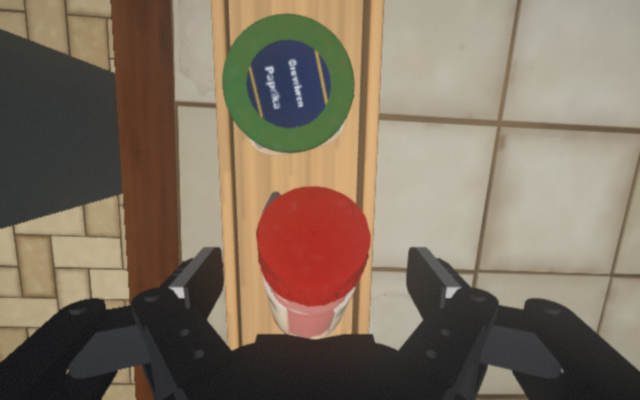

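Red jar centred between the fingers (cap at (313,245)). Lower 3 mm and close.

Call:
send_rows(
  commands=[
    {"dp": [0,-1,4],"roll": 0,"grip": 0},
    {"dp": [0,0,0],"roll": 0,"grip": 0.3},
    {"dp": [0,0,0],"roll": 0,"grip": 0.6},
    {"dp": [0,0,0],"roll": 0,"grip": 0.8},
    {"dp": [0,0,0],"roll": 0,"grip": 0.8},
    {"dp": [0,0,0],"roll": 0,"grip": 0.8},
  ],
  squeeze=30,
)

```text
time: 24.8
position: [472.1, -50.7, 59.3]
ee_rot: [-2.148, -2.269, -0.143]
ft_force: [-0.2, 0.4, -0.7]
gripper_width: 0.508
```

```bash
python3 st.py
```

```text
24.8 [472.1 -50.7  59.3] yaw 3.04 z [ 0.053  0.076 -0.996] vel 0.002 F [-0.2  0.4 -0.7] w 0.508
```

Call:
send_rows(
  commands=[
    {"dp": [1,0,-8],"roll": 0,"grip": 0.8},
    {"dp": [2,0,-20],"roll": 0,"grip": 0.8},
    {"dp": [2,0,-25],"roll": 0,"grip": 0.8},
    {"dp": [2,0,-30],"roll": 0,"grip": 0.8},
    {"dp": [2,0,-30],"roll": 0,"grip": 0.8},
    {"dp": [2,0,-25],"roll": 0,"grip": 0.8},
    {"dp": [0,0,-8],"roll": 0,"grip": 0.8},
    {"dp": [0,0,0],"roll": 0,"grip": 0.8},
  ],
)

```text
time: 25.47
position: [460.6, -50.5, 213.5]
ee_rot: [-2.145, -2.264, -0.137]
ft_force: [0.2, 0.3, -1.4]
gripper_width: 0.505
```

```bash
python3 st.py;python3 - <<'E'
from h import *
print(ctrl.get_obs()['joints'].round(2))
im=ctrl.get_image('scene');crop(im,200,70,340,200,5,'pics/s21.png')
E
```

```text
25.47 [460.6 -50.5 213.5] yaw 2.97 z [ 0.046  0.077 -0.996] vel 0.033 F [ 0.2  0.3 -1.4] w 0.505
[-0.13  0.35  0.33  2.   -0.27  0.8   0.43]
```

View pics/s21.png

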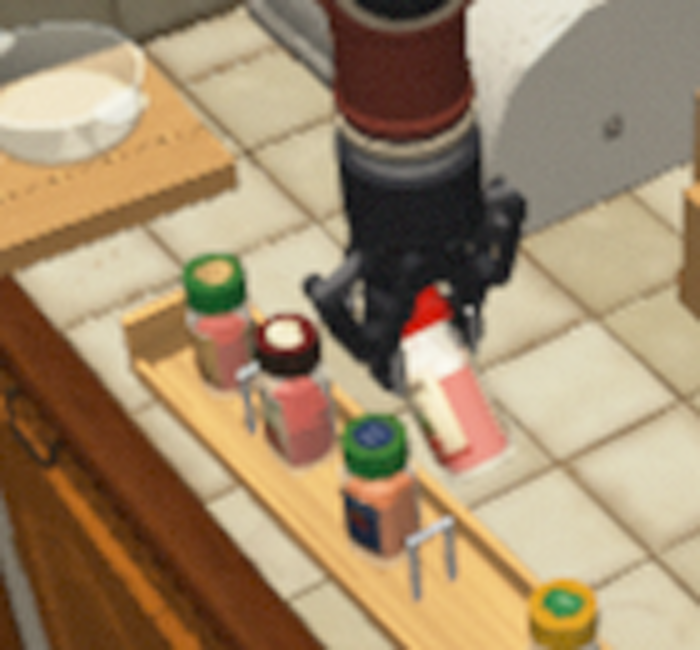

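Call:
send_rows(
  commands=[
    {"dp": [25,1,1],"roll": 0,"grip": 0.8},
    {"dp": [38,2,2],"roll": 0,"grip": 0.8},
    {"dp": [40,2,2],"roll": 0,"grip": 0.8},
    {"dp": [40,2,3],"roll": 0,"grip": 0.8},
    {"dp": [40,2,3],"roll": 0,"grip": 0.8},
    {"dp": [40,2,3],"roll": 0,"grip": 0.8},
    {"dp": [40,2,3],"roll": 0,"grip": 0.8},
    {"dp": [40,2,3],"roll": 0,"grip": 0.8},
    {"dp": [40,2,3],"roll": 0,"grip": 0.8},
    {"dp": [35,2,2],"roll": 0,"grip": 0.8},
    {"dp": [20,0,0],"roll": 0,"grip": 0.8},
    {"dp": [0,0,0],"roll": 0,"grip": 0.8},
  ],
)

```text
time: 26.52
position: [452.1, 362.3, 201.2]
ee_rot: [-2.155, -2.245, -0.096]
ft_force: [0.4, 0.5, -1.7]
gripper_width: 0.506
```

```bash
python3 st.py
```

```text
26.52 [452.1 362.3 201.2] yaw 2.31 z [ 0.022  0.064 -0.998] vel 0.036 F [ 0.4  0.5 -1.7] w 0.506
```

Call:
send_rows(
  commands=[
    {"dp": [16,2,0],"roll": 0,"grip": 0.8},
    {"dp": [0,0,25],"roll": 0,"grip": 0.8},
    {"dp": [0,0,30],"roll": 0,"grip": 0.8},
    {"dp": [0,0,25],"roll": 0,"grip": 0.8},
    {"dp": [0,0,15],"roll": 0,"grip": 0.8},
    {"dp": [0,0,5],"roll": 0,"grip": 0.8},
    {"dp": [0,0,0],"roll": 0,"grip": 0.8},
    {"dp": [0,0,0],"roll": 0,"grip": 0.8},
  ],
)

```text
time: 27.18
position: [450.1, 380.1, 89.2]
ee_rot: [-2.153, -2.246, -0.065]
ft_force: [-0.5, -0.4, -0.7]
gripper_width: 0.505
```

```bash
python3 st.py
```

```text
27.18 [450.1 380.1  89.2] yaw 2.41 z [ 0.008  0.05  -0.999] vel 0.011 F [-0.5 -0.4 -0.7] w 0.505
```

Now down to ~75 and sweep right against the end panel, with larger steps as before.

Call:
send_rows(
  commands=[
    {"dp": [0,2,6],"roll": 0,"grip": 0.8},
    {"dp": [0,0,7],"roll": 0,"grip": 0.8},
    {"dp": [-4,2,2],"roll": 0,"grip": 0.8},
    {"dp": [-10,0,0],"roll": 0,"grip": 0.8},
    {"dp": [-10,0,0],"roll": 0,"grip": 0.8},
    {"dp": [0,0,0],"roll": 0,"grip": 0.8},
  ],
  squeeze=20,
)

```text
time: 27.68
position: [458.5, 354.8, 75.1]
ee_rot: [-2.156, -2.247, -0.075]
ft_force: [-0.3, -0.3, -1.5]
gripper_width: 0.504
```

```bash
python3 st.py;python3 - <<'E'
from h import *
im=ctrl.get_image('scene');crop(im,170,50,310,180,5,'pics/s22.png')
E
```

```text
27.68 [458.5 354.8  75.1] yaw 2.34 z [ 0.014  0.054 -0.998] vel 0.014 F [-0.3 -0.3 -1.5] w 0.504
```

View pics/s22.png

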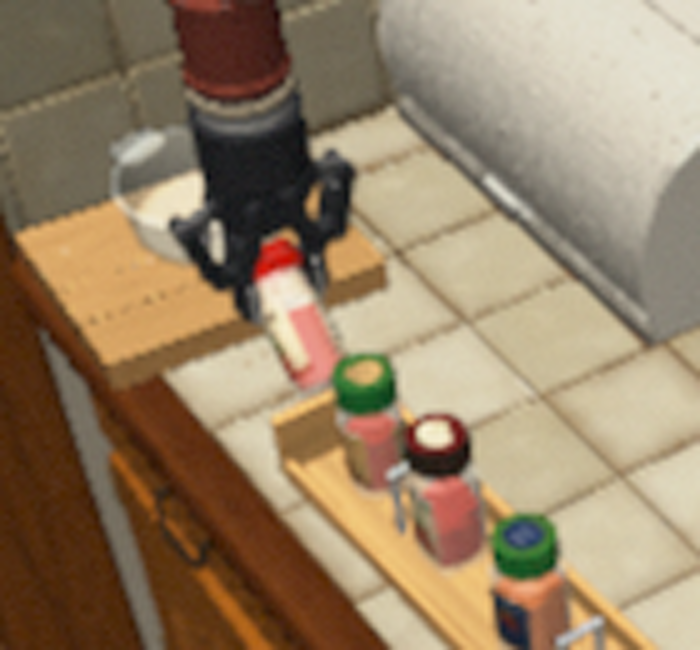

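Call:
send_rows(
  commands=[
    {"dp": [-13,0,1],"roll": 0,"grip": 0.8},
    {"dp": [-15,0,0],"roll": 0,"grip": 0.8},
    {"dp": [-15,0,0],"roll": 0,"grip": 0.8},
    {"dp": [-8,0,0],"roll": 0,"grip": 0.8},
  ],
)

```text
time: 28.07
position: [460.3, 335.0, 80.1]
ee_rot: [-2.119, -2.242, -0.146]
ft_force: [-1.0, 3.7, -1.6]
gripper_width: 0.497
```

```bash
python3 st.py;python3 - <<'E'
from h import *
im=ctrl.get_image('scene');crop(im,170,50,310,180,5,'pics/s23.png')
o=ctrl.get_obs();im=ctrl.get_image('wrist');crop(im,220,130,420,380,3,'pics/w23.png');np.save('o23.npy',o,allow_pickle=True)
E
```

```text
28.07 [460.3 335.   80.1] yaw 3.14 z [ 0.026  0.105 -0.994] vel 0.162 F [-1.   3.7 -1.6] w 0.497
```

View pics/s23.png

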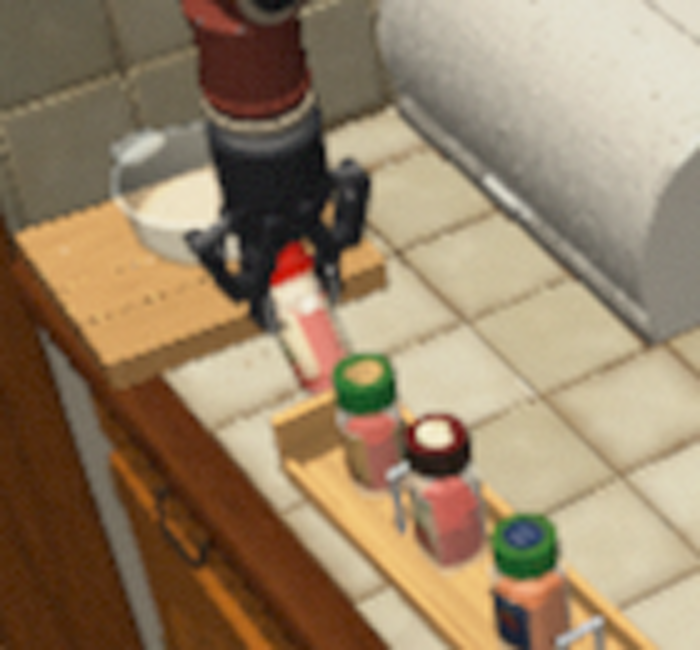

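View pics/w23.png

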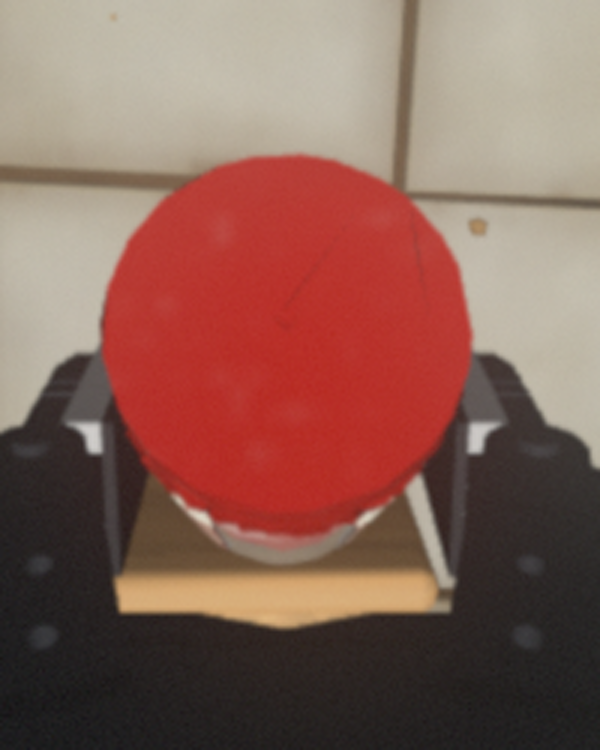

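Call:
send_rows(
  commands=[
    {"dp": [-14,0,1],"roll": 0,"grip": 0.8},
    {"dp": [-14,0,1],"roll": 0,"grip": 0.8},
    {"dp": [-12,0,1],"roll": 0,"grip": 0.8},
    {"dp": [0,0,0],"roll": 0,"grip": 0.8},
  ],
)

```text
time: 28.5
position: [464.0, 313.6, 80.3]
ee_rot: [-2.095, -2.244, -0.193]
ft_force: [0.6, -1.0, -0.9]
gripper_width: 0.496
```

```bash
python3 st.py;python3 - <<'E'
from h import *
im=ctrl.get_image('scene');crop(im,170,50,310,180,5,'pics/s24.png')
o=ctrl.get_obs();im=ctrl.get_image('wrist');crop(im,220,130,420,380,3,'pics/w24.png');np.save('o24.npy',o,allow_pickle=True)
E
```

```text
28.5 [464.  313.6  80.3] yaw 3.77 z [ 0.038  0.136 -0.99 ] vel 0.045 F [ 0.6 -1.  -0.9] w 0.496
```

View pics/s24.png

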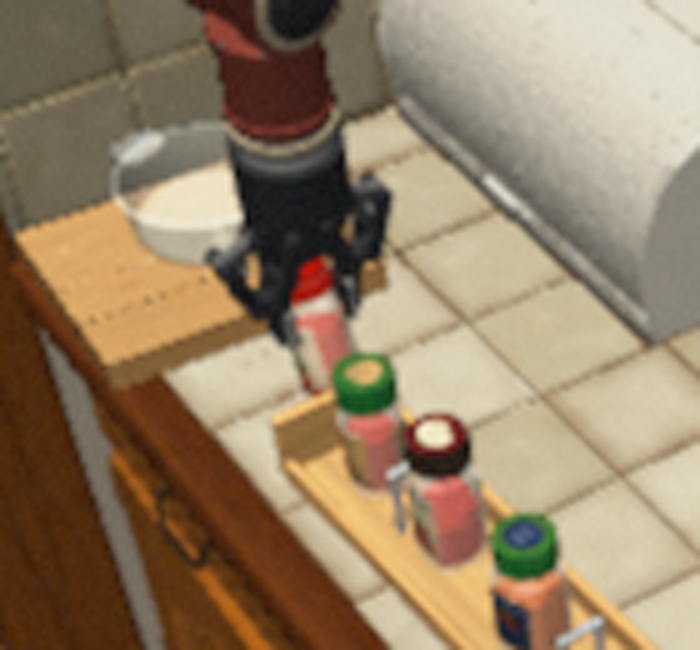

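View pics/w24.png

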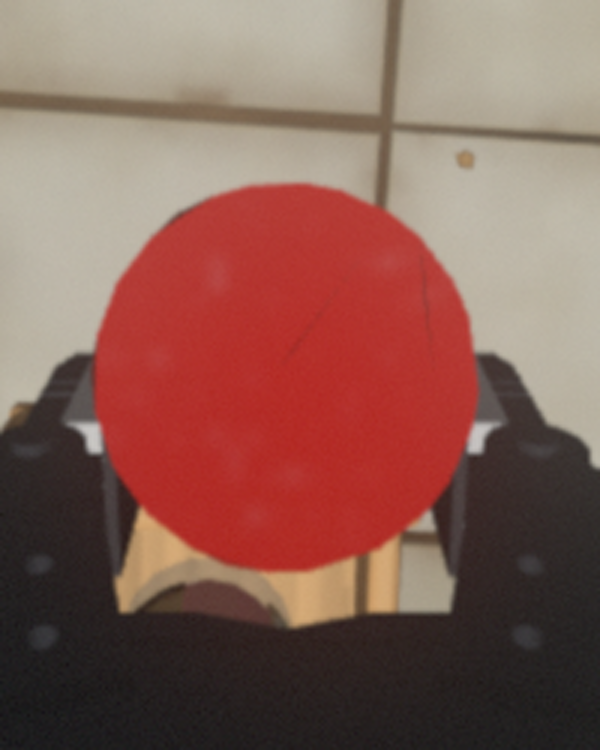

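Call:
send_rows(
  commands=[
    {"dp": [-14,0,2],"roll": 0,"grip": 0.8},
    {"dp": [-14,0,2],"roll": 0,"grip": 0.8},
    {"dp": [-6,0,0],"roll": 0,"grip": 0.8},
    {"dp": [0,0,0],"roll": 0,"grip": 0.8},
  ],
)

```text
time: 28.93
position: [466.7, 290.3, 74.2]
ee_rot: [-2.08, -2.249, -0.211]
ft_force: [-0.3, 0.7, -1.4]
gripper_width: 0.495
```

```bash
python3 st.py;python3 - <<'E'
from h import *
im=ctrl.get_image('scene');crop(im,170,50,310,180,5,'pics/s25.png')
o=ctrl.get_obs();im=ctrl.get_image('wrist');crop(im,220,130,420,380,3,'pics/w25.png');np.save('o25.npy',o,allow_pickle=True)
E
```

```text
28.93 [466.7 290.3  74.2] yaw 4.25 z [ 0.041  0.149 -0.988] vel 0.009 F [-0.3  0.7 -1.4] w 0.495
```

View pics/s25.png

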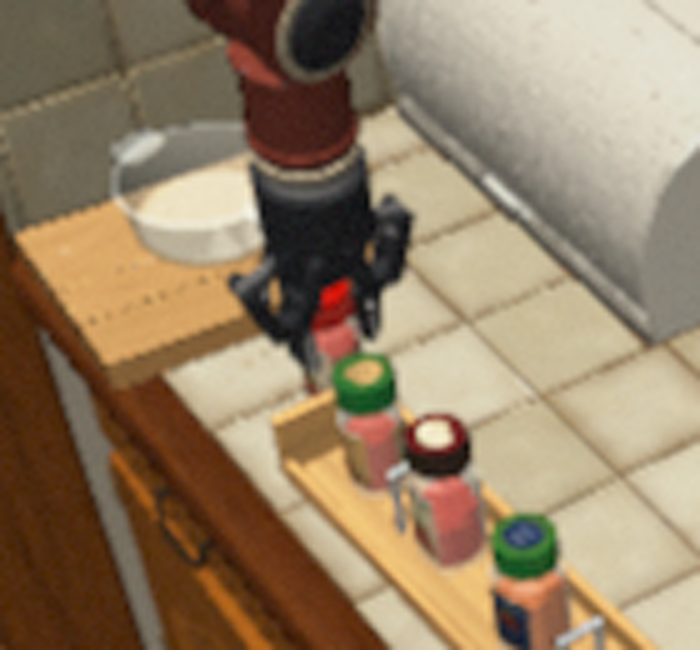

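View pics/w25.png

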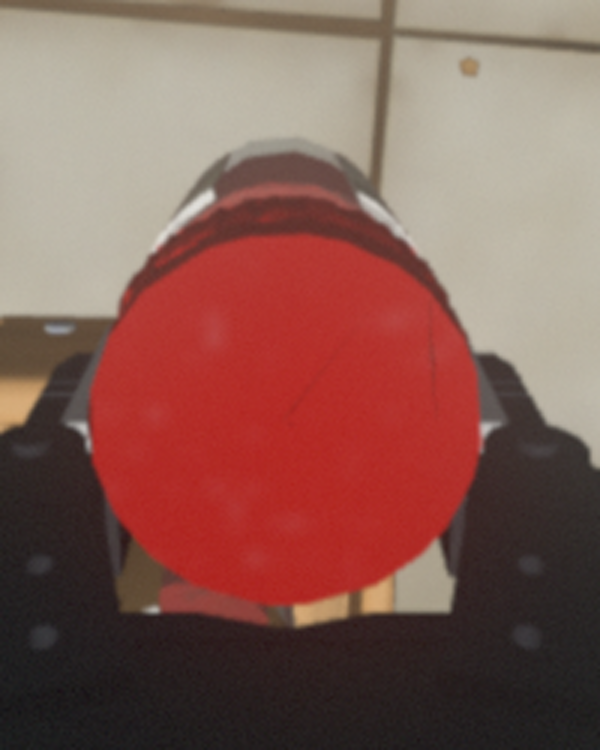

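```bash
python3 - <<'E'
from fit2 import *
o=np.load('o25.npy',allow_pickle=True).item()
w=lambda x,y:(220+x/3-.3,130+y/3-.3)
fit2(o,np.array([w(287,603),w(287,236),w(90,415),w(482,415),w(287,138)]),D=45)
o=np.load('o15.npy',allow_pickle=True).item()  # known upright check
fit2(o,np.array([w(293,622),w(293,308),w(124,465),w(463,465),w(280,168)]))
E
```

```text
theta -3.5 top [464.1 298.5 121.2] botleft [464.1 327.6  14.8] bottom c [464.1 305.1  13.4] res [-4.2 -1.8  5.9 -1.9  1.  -1.6 -0.6  5.4 -5.1  0.1]
theta -0.9 top [465.1 300.8 101.2] botleft [465.1 324.5  -6.5] bottom c [465.1 302.5  -6.8] res [-2.8 -1.2  3.1 -0.9 -0.5 -1.  -0.5  2.9  0.9  0.3]
```

Call:
send_rows(
  commands=[
    {"dp": [2,0,4],"roll": 0,"grip": 0.8},
    {"dp": [0,0,3],"roll": 0,"grip": 0.8},
    {"dp": [0,0,2],"roll": 0,"grip": 0.8},
    {"dp": [0,0,0],"roll": 0,"grip": 0.8},
  ],
)

```text
time: 29.37
position: [466.6, 291.0, 63.3]
ee_rot: [-2.083, -2.252, -0.202]
ft_force: [-0.3, 0.5, -0.2]
gripper_width: 0.497
```

```bash
python3 st.py
```

```text
29.37 [466.6 291.   63.3] yaw 4.25 z [ 0.04   0.142 -0.989] vel 0.007 F [-0.3  0.5 -0.2] w 0.497
```

Call:
send_rows(
  commands=[
    {"dp": [0,0,3],"roll": 0,"grip": 0.8},
    {"dp": [0,0,3],"roll": 0,"grip": 0.8},
  ],
)

```text
time: 29.53
position: [467.0, 291.5, 56.8]
ee_rot: [-2.084, -2.252, -0.202]
ft_force: [0.3, -0.3, -2.0]
gripper_width: 0.495
```

```bash
python3 st.py
```

```text
29.53 [467.  291.5  56.8] yaw 4.23 z [ 0.04   0.141 -0.989] vel 0.082 F [ 0.3 -0.3 -2. ] w 0.495
```

Call:
send_rows(
  commands=[
    {"dp": [0,0,3],"roll": 0,"grip": 0.8},
    {"dp": [0,0,2],"roll": 0,"grip": 0.8},
  ],
)

```text
time: 29.7
position: [468.1, 294.5, 54.5]
ee_rot: [-2.082, -2.251, -0.208]
ft_force: [-2.7, -1.2, 16.7]
gripper_width: 0.5
```

```bash
python3 st.py;python3 - <<'E'
from h import *
im=ctrl.get_image('scene');crop(im,190,80,290,160,7,'pics/s26.png')
E
```

```text
29.7 [468.1 294.5  54.5] yaw 4.25 z [ 0.041  0.146 -0.988] vel 0.027 F [-2.7 -1.2 16.7] w 0.5
```

View pics/s26.png

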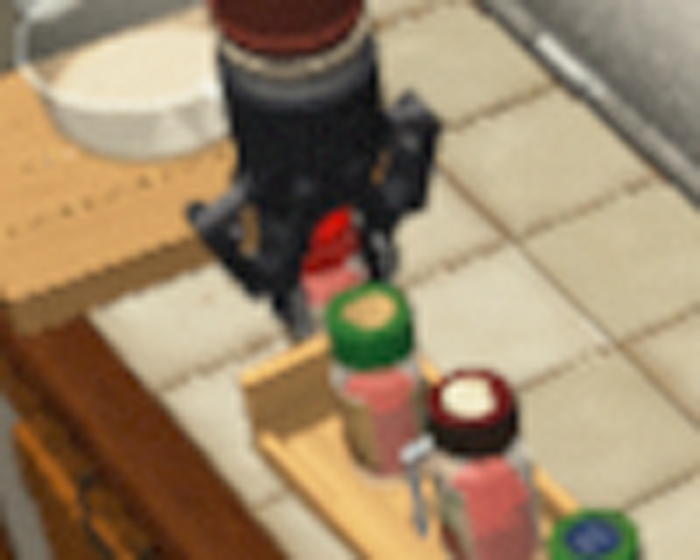

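Call:
send_rows(
  commands=[
    {"dp": [0,0,-1],"roll": 0,"grip": 0.8},
    {"dp": [0,0,0],"roll": 0,"grip": 0.4},
    {"dp": [0,0,0],"roll": 0,"grip": 0.2},
    {"dp": [0,0,0],"roll": 0,"grip": 0.2},
    {"dp": [0,0,0],"roll": 0,"grip": 0.2},
  ],
)

```text
time: 30.17
position: [469.0, 294.6, 56.0]
ee_rot: [-2.083, -2.251, -0.212]
ft_force: [0.0, 0.4, -0.2]
gripper_width: 0.801
```

```bash
python3 st.py;python3 - <<'E'
from h import *
o=ctrl.get_obs();np.save('o27.npy',o,allow_pickle=True)
im=ctrl.get_image('wrist');crop(im,220,130,420,380,3,'pics/w27.png')
E
```

```text
30.17 [469.  294.6  56. ] yaw 4.23 z [ 0.044  0.147 -0.988] vel 0.005 F [ 0.   0.4 -0.2] w 0.801
```

View pics/w27.png

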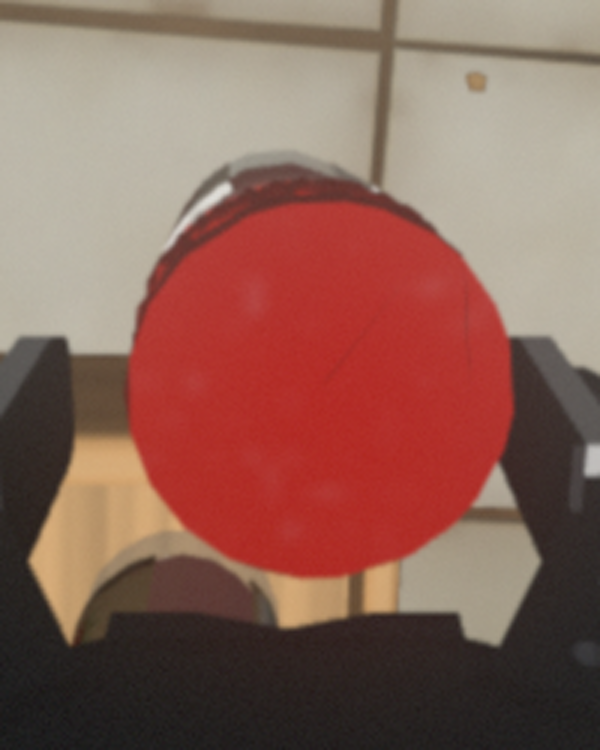

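```bash
python3 - <<'E'
from h import *
o=np.load('o27.npy',allow_pickle=True).item();M=model('wrist',o)
w=lambda x,y:(220+x/3-.3,130+y/3-.3)
for a in [(320,388),(130,388),(512,388),(320,200),(320,577)]: print(a,onz(M,w(*a),108).round(1))
print('bot',onz(M,w(275,151),1).round(1))
th=np.linspace(0,2*np.pi,8,endpoint=False)
for x,y in [(468,303)]:
  print((proj(M,np.array([[x,y+22.5,0],[x,y+22.5,108],[x,y-22.5,108],[x-22.5,y,108],[x+22.5,y,108]]))-[220,130])*3)
E
```

```text
(320, 388) [469.1 308.5 108. ]
(130, 388) [448.4 307.3 108. ]
(512, 388) [490.5 309.7 108. ]
(320, 200) [467.4 329.2 108. ]
(320, 577) [470.8 286.6 108. ]
bot [467.4 329.2   1. ]
[[275.34279861 166.71062352]
 [321.62413764 233.78230966]
 [290.61115575 626.2027596 ]
 [100.49137695 424.34825545]
 [505.29927485 445.2421257 ]]
```

Call:
send_rows(
  commands=[
    {"dp": [0,0,-3],"roll": 0,"grip": 0},
    {"dp": [8,1,-2],"roll": 0,"grip": 0},
    {"dp": [8,1,0],"roll": 0,"grip": 0},
    {"dp": [0,0,0],"roll": 0,"grip": 0},
    {"dp": [0,0,0],"roll": 0,"grip": 0},
  ],
)

```text
time: 30.63
position: [469.6, 311.4, 63.6]
ee_rot: [-2.083, -2.251, -0.211]
ft_force: [0.4, 0.3, 0.4]
gripper_width: 1.002
```

```bash
python3 st.py;python3 - <<'E'
from h import *
o=ctrl.get_obs();np.save('o28.npy',o,allow_pickle=True)
im=ctrl.get_image('wrist');crop(im,170,80,470,380,2,'pics/w28.png')
E
```

```text
30.63 [469.6 311.4  63.6] yaw 4.22 z [ 0.043  0.146 -0.988] vel 0.025 F [0.4 0.3 0.4] w 1.002
```

View pics/w28.png

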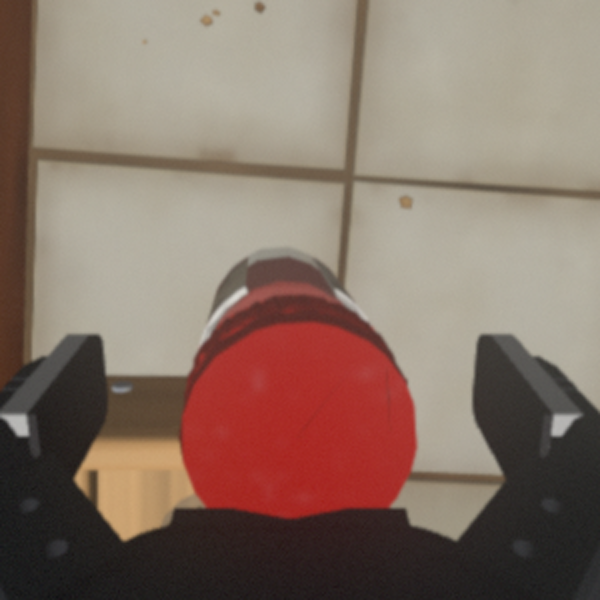

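Call:
send_rows(
  commands=[
    {"dp": [-1,0,0],"roll": 0,"grip": 0.3},
    {"dp": [0,0,0],"roll": 0,"grip": 0.6},
    {"dp": [0,0,0],"roll": 0,"grip": 0.8},
    {"dp": [0,0,0],"roll": 0,"grip": 0.8},
    {"dp": [0,0,0],"roll": 0,"grip": 0.8},
    {"dp": [0,0,0],"roll": 0,"grip": 0.8},
  ],
  squeeze=30,
)

```text
time: 31.18
position: [468.9, 310.4, 63.6]
ee_rot: [-2.082, -2.25, -0.21]
ft_force: [0.2, 0.4, 0.7]
gripper_width: 0.515
```

```bash
python3 st.py
```

```text
31.18 [468.9 310.4  63.6] yaw 4.22 z [ 0.042  0.147 -0.988] vel 0.002 F [0.2 0.4 0.7] w 0.515
```

Call:
send_rows(
  commands=[
    {"dp": [1,0,-5],"roll": 0,"grip": 0.8},
    {"dp": [3,0,-20],"roll": 0,"grip": 0.8},
    {"dp": [4,0,-28],"roll": 0,"grip": 0.8},
    {"dp": [4,0,-28],"roll": 0,"grip": 0.8},
    {"dp": [4,0,-28],"roll": 0,"grip": 0.8},
    {"dp": [3,0,-20],"roll": 0,"grip": 0.8},
    {"dp": [0,0,0],"roll": 0,"grip": 0.8},
  ],
)

```text
time: 31.77
position: [459.6, 307.3, 196.5]
ee_rot: [-2.084, -2.247, -0.192]
ft_force: [0.5, -0.7, -1.0]
gripper_width: 0.516
```

```bash
python3 st.py
```

```text
31.77 [459.6 307.3 196.5] yaw 4.13 z [ 0.033  0.139 -0.99 ] vel 0.033 F [ 0.5 -0.7 -1. ] w 0.516
```

Call:
send_rows(
  commands=[
    {"dp": [-15,-1,-6],"roll": 0,"grip": 0.8},
    {"dp": [-30,-2,-6],"roll": 0,"grip": 0.8},
    {"dp": [-38,-3,-6],"roll": 0,"grip": 0.8},
    {"dp": [-38,-3,-6],"roll": 0,"grip": 0.8},
    {"dp": [-38,-3,-6],"roll": 0,"grip": 0.8},
    {"dp": [-38,-3,-6],"roll": 0,"grip": 0.8},
  ],
)

```text
time: 32.27
position: [454.6, 106.7, 200.3]
ee_rot: [-2.055, -2.264, -0.188]
ft_force: [0.5, -0.8, -1.9]
gripper_width: 0.516
```

```bash
python3 st.py
```

```text
32.27 [454.6 106.7 200.3] yaw 5.39 z [ 0.024  0.143 -0.989] vel 1.1 F [ 0.5 -0.8 -1.9] w 0.516
```

Call:
send_rows(
  commands=[
    {"dp": [-35,-2,-5],"roll": 1,"grip": 0.8},
    {"dp": [-35,-2,-5],"roll": 1,"grip": 0.8},
    {"dp": [-35,-2,-5],"roll": 0,"grip": 0.8},
    {"dp": [-28,-1,-4],"roll": 0,"grip": 0.8},
    {"dp": [-15,0,-2],"roll": 0,"grip": 0.8},
    {"dp": [0,0,0],"roll": 0,"grip": 0.8},
    {"dp": [0,0,0],"roll": 0,"grip": 0.8},
  ],
)

```text
time: 32.85
position: [445.8, -68.9, 193.1]
ee_rot: [-2.124, -2.192, -0.159]
ft_force: [0.5, -0.2, -2.3]
gripper_width: 0.513
```

```bash
python3 st.py;python3 - <<'E'
from h import *
o=ctrl.get_obs();np.save('o29.npy',o,allow_pickle=True)
im=ctrl.get_image('wrist');cv2.imwrite('pics/w29.png',im[:,:,::-1])
E
```

```text
32.85 [445.8 -68.9 193.1] yaw 1.73 z [ 0.011  0.134 -0.991] vel 0.045 F [ 0.5 -0.2 -2.3] w 0.513
```

View pics/w29.png

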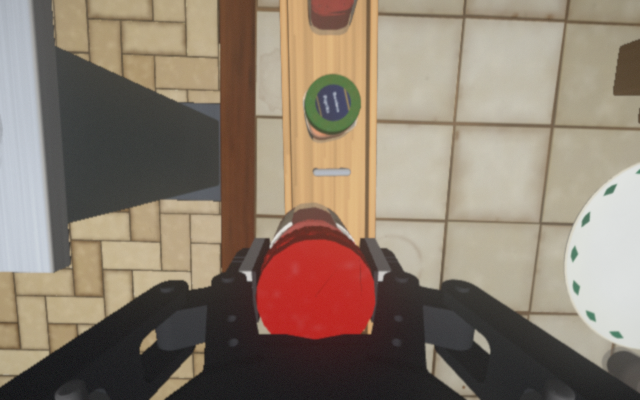

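```bash
python3 - <<'E'
from h import *
o=np.load('o29.npy',allow_pickle=True).item();M=model('wrist',o)
print('wire',onz(M,(331,172),62),'blue',onz(M,(333,102),108),'lane edges at z 20/30',onz(M,(284,180),20),onz(M,(372,180),30))
E
```

```text
wire [461.75367693 -31.33302428  62.        ] blue [458.12159268  21.81277137 108.        ] lane edges at z 20/30 [415.56737415 -42.43836318  20.        ] [506.25077229 -39.21671021  30.        ]
```

Call:
send_rows(
  commands=[
    {"dp": [-3,15,0],"roll": 0,"grip": 0.8},
    {"dp": [-3,0,20],"roll": 0,"grip": 0.8},
    {"dp": [-3,0,20],"roll": 0,"grip": 0.8},
    {"dp": [-1,0,10],"roll": 0,"grip": 0.8},
    {"dp": [0,0,0],"roll": 0,"grip": 0.8},
    {"dp": [0,0,0],"roll": 0,"grip": 0.8},
  ],
)

```text
time: 33.4
position: [460.4, -61.8, 139.1]
ee_rot: [-2.102, -2.203, -0.16]
ft_force: [-0.8, 0.2, -1.5]
gripper_width: 0.511
```

```bash
python3 st.py
```

```text
33.4 [460.4 -61.8 139.1] yaw 2.63 z [ 0.005  0.14  -0.99 ] vel 0.023 F [-0.8  0.2 -1.5] w 0.511
```

Call:
send_rows(
  commands=[
    {"dp": [-9,1,0],"roll": 0,"grip": 0.8},
    {"dp": [-2,0,12],"roll": 0,"grip": 0.8},
    {"dp": [-2,0,14],"roll": 0,"grip": 0.8},
    {"dp": [-2,0,12],"roll": 0,"grip": 0.8},
    {"dp": [-1,0,6],"roll": 0,"grip": 0.8},
    {"dp": [0,0,0],"roll": 0,"grip": 0.8},
    {"dp": [0,0,0],"roll": 0,"grip": 0.8},
  ],
)

```text
time: 33.98
position: [467.1, -72.0, 96.2]
ee_rot: [-2.1, -2.216, -0.17]
ft_force: [0.8, -0.3, -1.1]
gripper_width: 0.513
```

```bash
python3 st.py;python3 - <<'E'
from h import *
o=ctrl.get_obs();np.save('o30.npy',o,allow_pickle=True)
im=ctrl.get_image('scene');crop(im,220,80,340,220,4,'pics/s30.png')
E
```

```text
33.98 [467.1 -72.   96.2] yaw 3.0 z [ 0.016  0.138 -0.99 ] vel 0.006 F [ 0.8 -0.3 -1.1] w 0.513
```

View pics/s30.png

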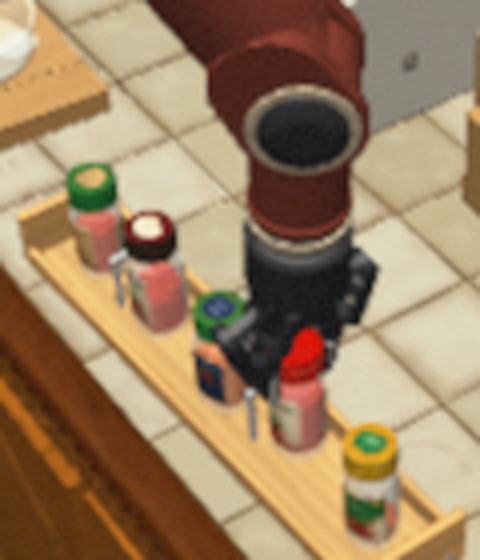

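Call:
send_rows(
  commands=[
    {"dp": [0,-4,6],"roll": 0,"grip": 0.8},
    {"dp": [-1,-1,6],"roll": 0,"grip": 0.8},
    {"dp": [-1,0,4],"roll": 0,"grip": 0.8},
    {"dp": [0,0,0],"roll": 0,"grip": 0.8},
    {"dp": [0,0,0],"roll": 0,"grip": 0.8},
  ],
)

```text
time: 34.45
position: [463.5, -72.4, 80.6]
ee_rot: [-2.102, -2.22, -0.174]
ft_force: [-0.2, -0.8, -1.3]
gripper_width: 0.512
```

```bash
python3 st.py
```

```text
34.45 [463.5 -72.4  80.6] yaw 3.01 z [ 0.02   0.137 -0.99 ] vel 0.009 F [-0.2 -0.8 -1.3] w 0.512
```

Call:
send_rows(
  commands=[
    {"dp": [1,-1,3],"roll": 0,"grip": 0.8},
    {"dp": [0,0,3],"roll": 0,"grip": 0.8},
    {"dp": [0,0,2],"roll": 0,"grip": 0.8},
    {"dp": [0,0,0],"roll": 0,"grip": 0.8},
  ],
)

```text
time: 34.78
position: [462.8, -70.2, 72.1]
ee_rot: [-2.102, -2.22, -0.174]
ft_force: [-0.3, 0.5, -1.3]
gripper_width: 0.511
```

```bash
python3 st.py
```

```text
34.78 [462.8 -70.2  72.1] yaw 3.02 z [ 0.021  0.137 -0.99 ] vel 0.002 F [-0.3  0.5 -1.3] w 0.511
```

Call:
send_rows(
  commands=[
    {"dp": [0,0,2],"roll": 0,"grip": 0.8},
    {"dp": [0,0,1],"roll": 0,"grip": 0.8},
  ],
)

```text
time: 34.95
position: [463.1, -70.4, 71.2]
ee_rot: [-2.103, -2.22, -0.176]
ft_force: [-3.1, -0.7, 11.9]
gripper_width: 0.516
```

```bash
python3 st.py
```

```text
34.95 [463.1 -70.4  71.2] yaw 2.99 z [ 0.022  0.137 -0.99 ] vel 0.011 F [-3.1 -0.7 11.9] w 0.516
```

Seated on the floor (contact 12 N). Release and back out upward.

Call:
send_rows(
  commands=[
    {"dp": [0,0,-1],"roll": 0,"grip": 0.8},
    {"dp": [0,0,0],"roll": 0,"grip": 0.45},
    {"dp": [0,0,0],"roll": 0,"grip": 0.2},
    {"dp": [0,0,0],"roll": 0,"grip": 0},
    {"dp": [0,0,0],"roll": 0,"grip": 0},
  ],
)

```text
time: 35.37
position: [464.2, -70.9, 73.1]
ee_rot: [-2.105, -2.222, -0.179]
ft_force: [1.2, -0.5, -0.6]
gripper_width: 0.945
```

```bash
python3 st.py;python3 - <<'E'
from h import *
o=ctrl.get_obs();np.save('o31.npy',o,allow_pickle=True)
im=ctrl.get_image('wrist');cv2.imwrite('pics/w31.png',im[:,:,::-1])
E
```

```text
35.37 [464.2 -70.9  73.1] yaw 2.97 z [ 0.025  0.137 -0.99 ] vel 0.002 F [ 1.2 -0.5 -0.6] w 0.945
```

View pics/w31.png

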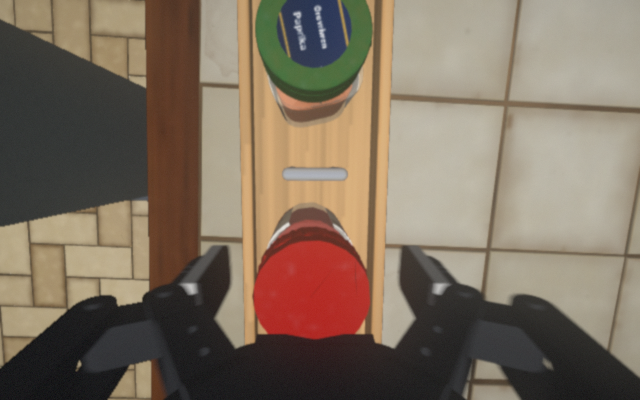

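Call:
send_rows(
  commands=[
    {"dp": [0,-1,-8],"roll": 0,"grip": 0},
    {"dp": [1,0,-20],"roll": 0,"grip": 0},
    {"dp": [1,0,-30],"roll": 0,"grip": 0},
    {"dp": [1,0,-30],"roll": 0,"grip": 0},
    {"dp": [1,0,-35],"roll": 0,"grip": 0},
    {"dp": [0,0,-35],"roll": 0,"grip": 0},
    {"dp": [0,0,-20],"roll": 0,"grip": 0},
    {"dp": [0,0,0],"roll": 0,"grip": 0},
  ],
)

```text
time: 36.08
position: [456.0, -92.5, 259.2]
ee_rot: [-2.102, -2.217, -0.172]
ft_force: [0.3, -0.4, 0.0]
gripper_width: 1.001
```

```bash
python3 st.py;python3 - <<'E'
from h import *
o=ctrl.get_obs();np.save('o32.npy',o,allow_pickle=True)
im=ctrl.get_image('wrist');cv2.imwrite('pics/w32.png',im[:,:,::-1])
im=ctrl.get_image('scene');crop(im,210,100,350,240,4,'pics/s32.png')
im=ctrl.get_image('top');crop(im,180,170,380,240,4,'pics/t32.png')
E
```

```text
36.08 [456.  -92.5 259.2] yaw 2.94 z [ 0.018  0.137 -0.99 ] vel 0.021 F [ 0.3 -0.4  0. ] w 1.001
```

View pics/w32.png

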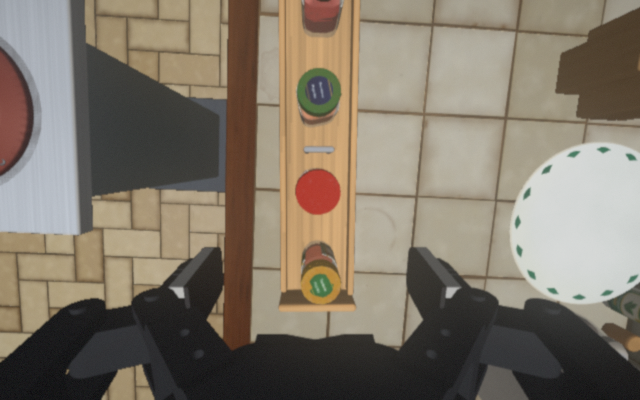

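View pics/s32.png

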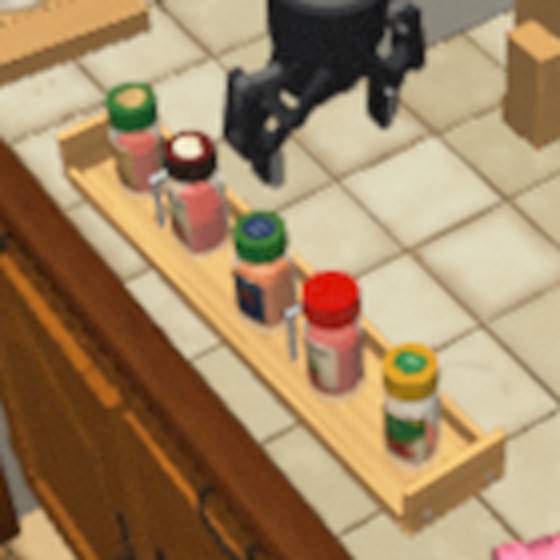

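View pics/t32.png

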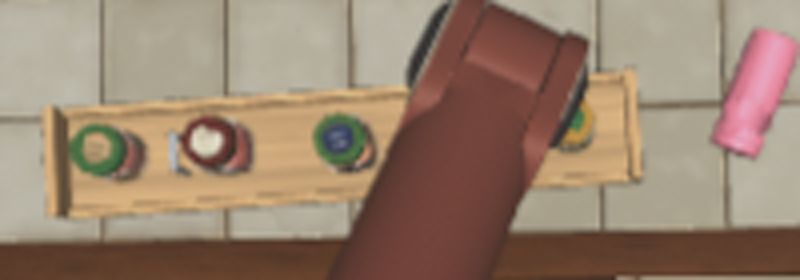

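```bash
python3 - <<'E'
from h import *
o=np.load('o32.npy',allow_pickle=True).item();M=model('wrist',o);T=model('top');S=model('scene')
print('red',onz(M,(318,191),116),'wire',onz(M,(318,150),62),'blue',onz(M,(319,91),108),'yel',onz(M,(321,284),114))
t=lambda x,y:(180+x/4-.4,170+y/4-.4);c=lambda x,y:(210+x/4-.4,100+y/4-.4)
print('top: dark',onz(T,t(211,141),116),'tan',onz(T,t(97,146),107),'blue',onz(T,t(339,138),108),'wire',onz(T,t(175,152),62))
print('scene: dark',onz(S,c(190,147),116),'red',onz(S,c(331,292),116),'tan',onz(S,c(132,98),107),'blue',onz(S,c(260,228),108),'yel',onz(S,c(411,362),114))
E
```

```text
red [462.04574497 -73.34688208 116.        ] wire [461.87269177 -32.24384059  62.        ] blue [458.34052936  20.9558582  108.        ] yel [ 470.06008539 -167.08480975  114.        ]
top: dark [458.39386239 123.79429424 116.        ] tan [457.09754981 219.97980856 107.        ] blue [459.31600143  19.84342788 108.        ] wire [454.54315168 165.87604697  62.        ]
scene: dark [459.99240404 129.65465715 116.        ] red [462.67137627 -76.16024353 116.        ] tan [456.24916521 222.68184103 107.        ] blue [459.87303885  22.17030665 108.        ] yel [ 471.88305736 -168.18843468  114.        ]
```

```bash
python3 -c "
from workcell import ctrl
print(ctrl.hand_in())"
```

```text
the job is handed in; nothing more can be done
None
```

Both tipped jars now stand upright on the rack floor, released, and the job was handed in at about 36 s of the 56 s allowed.

**What I did:** Gripped jars kept their lean, and the tool can't be tilted. So I carried each jar past the rack's left end and pressed its foot against the outside of the end panel until it swung upright. I stood it on the worktop, gripped it again and set it down in its gap. The dark-capped jar went first and the red-capped one second.

**Last checks:**
- **Red cap:** the wrist camera puts it 41 mm right of its divider, against a target of 42 mm.
- **Dark cap:** the top camera puts it 42 mm right of its divider.
- **Green- and yellow-capped jars:** all three still stand. The tan-top and blue-top ones are within about 3 mm of where they were first measured.
- **Arm:** clear of everything, gripper open, at hand-in.

**Where readings disagreed:**
- The scene camera puts each jar about 2–3 mm off centre: dark slightly left, red slightly right.
- The readings of the dark jar just after release ranged from about 1 mm right to 5 mm left of centre.
- Position readings for the yellow-capped jar ranged over about 8 mm in the lane direction between views. I put that down to measurement error, as the arm never came near that jar.

**Other things to know:**
- On my first try at standing the dark jar up, its foot came very close to the middle (blue-top) jar and may have touched it. That jar's measured position did not change.
- The gripper ended tilted about 8 degrees from pushing against the panel.

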